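# Put the barista's tools back on their rests

## Robot

A 6-joint arm with a two-finger parallel gripper is mounted at the origin on the work surface. World frame = base frame: x ahead of the robot, y to its left, z up, the work surface at z = 0. Lengths are in m, angles in degrees, forces in N, time in s.
With the tool pointing down it reaches from about 0.275 to 0.75 m from the base axis. Payload 10.2 kg.
Tool frame: the origin (TCP) lies at the very end of the fingers, on their centre line; the grasp point (between the pads) lies 19 mm behind it; z points along the fingers, y is the line along which they close (so a half turn about z gives the same grasp; the last joint's range is limited). The gripper opens to 88 mm and grips with 3 to 60 N. Pads are 18 mm wide; open, the fingers measure 123 mm over their backs; the gripper's body (75 mm by 187 mm) begins 45 mm behind the grasp point.
Start: joints at [63.862, 17.928, 85.812, -0, 76.261, -12.8], TCP at [0.121, 0.511, 0.239] pointing down, gripper open.
Joint ranges: [-168.41, 168.41], [-55.51, 124.54], [10.69, 146.95], [-70.63, 250.63], [1, 178], [-165.06, 165.06]. Speed limits (degrees/s): [136.94, 136.94, 172.46, 180, 180, 180].

## Interface

Orientations are given as [roll, pitch, yaw] about the fixed x, y, z axes, in that order (R = Rz(yaw) Ry(pitch) Rx(roll)).
In Python, from workcell import env gives the robot as it stands.
- The arm moves only by the tool move_arm, never from a script. Its argument "rows" is a list of rows, each an object of numbers: "tx", "ty", "tz": the shift along the tool's x, y, z in mm; "roll": the turn about the tool's z in degrees; "jaw": the finger opening in mm, from 0 to 88.1. In form: [{"tx": .., "ty": .., "tz": .., "roll": .., "jaw": ..}, ...]. A call has 1 to 8 rows; each row shifts and turns the commanded pose from where the row before left it, along the tool's axes as they then stand; what a row does not reach is not made up. A row lasts 1/10 s, in which the tool goes at most 50 mm and 8.59 degrees, less where a joint would pass 70% of its speed; a pose out of reach is approached as far as the arm can. A call with a gripper value outside its range is refused whole. The fingers move at their own pace and stop on an object; "squeeze" is the grip in N (left out, the last holds). Time passes only in rows, so rows that do not move let the fingers close. It gives the time, the measured TCP pose, the force, the opening and the grip force at its end, in the units of the state.
- env.read_state(): the state, without advancing time (a new reading comes with each control period).
- env.capture(name): name is "scene" or "top" or "wrist"; returns the picture (420x560x3 uint8, red, green, blue); there is no depth.
- env.camera_params(name): a dict with "camera_matrix" (3x3 intrinsics, pixels), "eye" and "attitude" of the camera in the world. Camera axes: x right, y up, looking along -z (the intrinsics and any distortion apply to the point x, -y, -z); pixel columns grow to the right and rows downward; lengths in m; the calibration is good to about 2 mm. A picture is of the moment at which its call begins: read the wrist's pose just before it. camera_params takes no time and is no camera call; for the wrist camera it gives the pose at the moment of the call.
- env.hand_in(): hands the job in; it is judged then, once.
The state is a dict: "clock": time; "joint_positions": joint angles; "qd": joint speeds; "tau": joint torques, N m; "ee_pos": TCP position; "ee_rot": TCP orientation; "contact_force": force on the tool from outside, world axes, zero at the start; "wrist_torque": the same for the moment, N m; "width": finger opening in m; "grasp_force": force on a finger pad.
Only numpy, scipy, OpenCV 4.12 (cv2) and the standard library are available. Lean on these libraries where they do the work, as an engineer would, in place of code of your own. Each camera call takes 0.05 s, during which the arm holds its last target. There are 200 camera calls.

## Task

Reset the espresso cart for the next barista: lay the portafilter in the black rubber portafilter rest (head in the round bed, grip along the tongue), stand the tamper in the dark wooden dish, stand the small blue-banded milk pitcher in the middle of the round blue mat, and lay the bamboo paddle on the cream porcelain spoon rest with its blade in the bowl end and its handle along the tongue. Set each one down rather than dropping it, and leave the big milk jug with the thermometer and the stacked saucers where they are.

Things in the scene. Friction and masses are not known exactly. Their poses are not given: they have to be found in the camera images.
- portafilter: Loose bottomless portafilter, 0.5 kg, lying flat: steel ring head 70 mm wide (84 over two ears), 30 tall; round rosewood grip. Origin: underside plane, z up, below the grip's front end, where it is 25 mm thick, its axis 18 mm up: grasp here across y. Head centre 65 mm along +x, butt (28 thick, touching the cart top) 120 mm along -x. Balances 25 to 45 mm along +x.
- tamper: Loose espresso tamper, 0.38 kg, standing upright, 87 mm tall: steel base 58 mm across and 10 mm thick, narrow steel neck, round rosewood handle 34 mm thick from 46 to 82 mm above the underside. Origin: centre of the underside, z up along the handle.
- pitcher: Loose small empty steel milk pitcher, 0.18 kg, upright, 80 mm tall, blue silicone band round its foot. Lower body 69 mm across; straight neck 56 mm across (outside) from 45 mm up to the rim at 80 mm. Spout towards +x; loop handle towards -x, reaching 62 mm from the axis, 24 to 73 mm high. Origin: centre of the underside, z up.
- paddle: Loose bamboo stirring paddle, 45 g, 8 mm thick, lying flat. Origin: on its underside at the grip point on the handle, z up; the handle is 15 mm wide across y. The blade, 36 mm wide and 88 mm long, has its centre 62 mm along +x; the handle's end is 102 mm along -x. It balances about 20 mm along +x.
- pf_rest_seat (a point): Portafilter rest, fixed, black rubber, 6 mm thick: round bed with a grey ring inside a U rim 90 mm wide and 10 high, open to a 70 mm wide tongue with two cheeks 56 apart, 14 high, near its end. Point: centre of the bed's top, 6 mm above the cart top, z up; the tongue runs 188 mm along -x. The portafilter's head centre belongs here, its +x along this +x.
- tamper_seat: Tamper's dish, fixed: turned dark wooden round dish, 100 mm across, 16 mm high, with a flat floor 82 mm across, 6 mm above the cart top. Origin: centre of the underside, on the cart top; z up.
- pitcher_mat: Pitcher's mat, fixed: round ribbed blue silicone mat 96 mm across; its flat top is 5 mm above the cart top. Origin: centre of the underside, on the cart top; z up.
- paddle_rest_bowl (a point): Paddle rest, fixed: cream porcelain spoon rest 5 mm thick; bowl end in a U rim 66 mm wide inside, 6 high, open to a 40 mm wide tongue with a bamboo-coloured stripe. Point: where the blade's centre belongs, on the top, 5 mm above the cart top, z up; the tongue runs 160 mm along -x, the rim closes 55 mm along +x. The paddle's +x belongs along this +x.
- jug: Bystander, to be left alone: big loose steel milk jug 100 mm across and 118 mm tall, with a dial thermometer clipped to its rim (dial about 140 mm up) and a loop handle reaching 87 mm along -x. Origin: centre of the underside.
- saucer_top: Bystander, to be left alone: the upper of two loose stacked cream porcelain saucers, 132 mm across; the stack is 22 mm high. Origin: centre of its underside, 5 mm above the cart top.

How it is judged:
By the outcome, as a careful person would: the job done as asked, in the order asked, and still so for the second after the job is handed in, with the robot touching nothing.
It also fails if it takes over 109 s, if anything falls off the work surface, if the arm or the gripper's body presses on something with over 40 N, if the wrist force passes 120 N, or if a joint passes its speed limit or range.

## Working session

There is one attempt and no reset: what is moved stays moved. The work goes in short steps, Python scripts to look and compute and a tool call to move; the robot and the scene stay as the last step left them, time stands still between calls to the robot, and variables do not carry over. Pictures are saved under pics/ and viewed, at most 14 in all, crops included, and the job is handed in when it is done.

Besides the shell and the picture viewer there is one more tool, called after ">>>" as name(argument=value, ...), one argument or row to a line, values as JSON. move_arm: Moves the arm, as the interface text tells. Its arguments: {"type":"object","properties":{"rows":{"type":"array","items":{"type":"object","properties":{"tx":{"type":"number"},"ty":{"type":"number"},"tz":{"type":"number"},"roll":{"type":"number"},"jaw":{"type":"number"}}}},"squeeze":{"type":"number"}},"required":["rows"]}

```bash
mkdir -p pics; ls; python3 - <<'E'
from workcell import env
import cv2,numpy as np
s=env.read_state();print(s)
for n in("top","scene"):
    p=env.camera_params(n);print(n,p)
    im=env.capture(n);cv2.imwrite(f"pics/{n}0.png",im[:,:,::-1])
E
```

```text
pics
{'clock': 0.0, 'joint_positions': array([ 6.38613991e+01,  1.79600868e+01,  8.58534525e+01,  2.29177247e-03,
        7.62590348e+01, -1.27999980e+01]), 'qd': array([ 0.00221931,  0.03891019, -0.03157651, -0.05710015, -0.1015944 ,
       -0.01839457]), 'tau': array([-2.29037010e-03, -4.02216017e+01, -2.52273470e+01,  6.93187513e-02,
        3.52430984e-02, -1.38137148e-04]), 'ee_pos': array([0.12101803, 0.51062146, 0.23815898]), 'ee_rot': array([-1.79929722e+02, -1.82488781e-02,  1.66660840e+02]), 'contact_force': array([-0.55024283, -0.5733656 ,  0.54629435]), 'wrist_torque': array([0.02617085, 0.01855742, 0.02413804]), 'grasp_force': 0.0, 'width': 0.08829840496526054}
top {'camera_matrix': array([[496.90720144,   0.        , 278.46995799],
       [  0.        , 496.90720144, 198.28629622],
       [  0.        ,   0.        ,   1.        ]]), 'eye': array([ 0.5551941 , -0.01377202,  1.12794646]), 'attitude': array([  3.11261437,   0.63043146, -90.55152376])}
scene {'camera_matrix': array([[512.83340907,   0.        , 277.73480586],
       [  0.        , 512.83340907, 200.04575297],
       [  0.        ,   0.        ,   1.        ]]), 'eye': array([1.20638138, 0.55925364, 1.32662866]), 'attitude': array([ 32.31704807,   0.20186595, 132.22819569])}
```

View pics/top0.png

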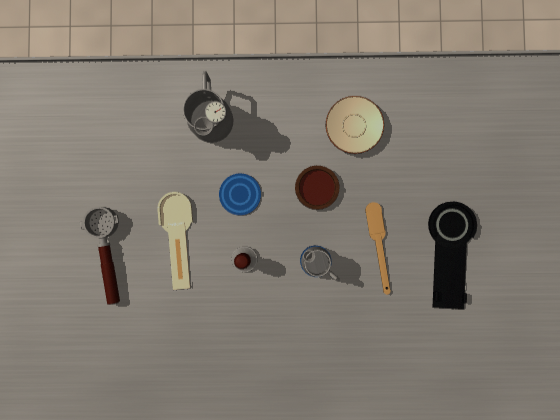

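View pics/scene0.png

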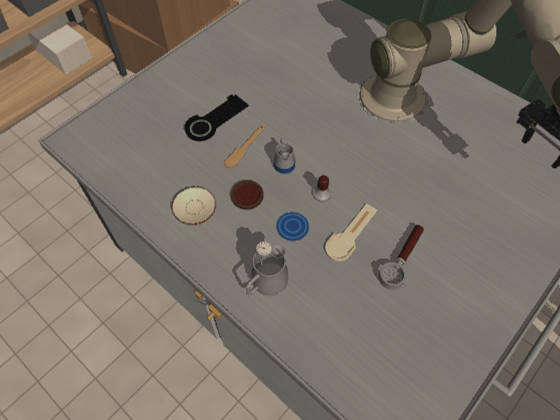

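The top view shows, in pixels: portafilter head (101,222) with its grip running to (112,303), tamper (243,261), pitcher (316,262) and paddle (375,207)-(388,292). The targets are the black rest with its ring at (452,224), the dish at (317,187), the mat at (240,194) and the spoon rest with its bowl at (176,210). The jug (208,115) and saucers (354,125) are the bystanders. The scene view agrees.

```bash
cat > h.py <<'E'
import numpy as np,cv2
from scipy.spatial.transform import Rotation as R
from workcell import env
def cast(p,uv,z):
    uv=np.atleast_2d(uv).astype(float);K=p["camera_matrix"]
    d=np.c_[(uv[:,0]-K[0,2])/K[0,0],-(uv[:,1]-K[1,2])/K[1,1],-np.ones(len(uv))]
    d=R.from_euler("xyz",p["attitude"],degrees=True).apply(d);e=p["eye"]
    return (e+d*((z-e[2])/d[:,2])[:,None])
def proj(p,X):
    q=R.from_euler("xyz",p["attitude"],degrees=True).inv().apply(np.atleast_2d(X)-p["eye"]);K=p["camera_matrix"]
    return np.c_[K[0,2]+K[0,0]*q[:,0]/-q[:,2],K[1,2]-K[1,1]*q[:,1]/-q[:,2]]
def blob(mask,box):
    m=np.zeros_like(mask);x0,y0,x1,y1=box;m[y0:y1,x0:x1]=mask[y0:y1,x0:x1]
    c,_=cv2.findContours(m,cv2.RETR_EXTERNAL,cv2.CHAIN_APPROX_NONE)
    return max(c,key=cv2.contourArea)
E
python3 - <<'E'
from h import *
im=cv2.imread("pics/top0.png");hsv=cv2.cvtColor(im,cv2.COLOR_BGR2HSV)
for n,pts in dict(grip=[(107,265),(110,290)],head=[(90,222),(101,210)],dish=[(317,187),(300,190)],mat=[(225,194)],tam=[(243,261),(238,272)],band=[(305,270),(310,272)],pad=[(375,215),(383,262)],rest=[(450,280),(440,210),(440,224)],spoon=[(176,215),(172,265)],table=[(280,300),(120,320),(340,275)]).items():
    print(n,[tuple(hsv[y,x]) for x,y in pts])
a=cv2.resize(im[185:320,60:320],None,fx=3,fy=3,interpolation=cv2.INTER_CUBIC)
b=cv2.resize(im[160:320,290:490],None,fx=3.5,fy=3.5,interpolation=cv2.INTER_CUBIC)
cv2.imwrite("pics/a.png",a);cv2.imwrite("pics/b.png",b)
E
```

```text
grip [(np.uint8(5), np.uint8(206), np.uint8(57)), (np.uint8(4), np.uint8(192), np.uint8(61))]
head [(np.uint8(17), np.uint8(23), np.uint8(79)), (np.uint8(21), np.uint8(25), np.uint8(72))]
dish [(np.uint8(4), np.uint8(197), np.uint8(70)), (np.uint8(2), np.uint8(168), np.uint8(47))]
mat [(np.uint8(106), np.uint8(193), np.uint8(111))]
tam [(np.uint8(5), np.uint8(195), np.uint8(68)), (np.uint8(19), np.uint8(27), np.uint8(130))]
band [(np.uint8(19), np.uint8(26), np.uint8(78)), (np.uint8(20), np.uint8(23), np.uint8(67))]
pad [(np.uint8(17), np.uint8(149), np.uint8(168)), (np.uint8(16), np.uint8(147), np.uint8(166))]
rest [(np.uint8(150), np.uint8(55), np.uint8(14)), (np.uint8(0), np.uint8(0), np.uint8(7)), (np.uint8(100), np.uint8(70), np.uint8(11))]
spoon [(np.uint8(26), np.uint8(62), np.uint8(182)), (np.uint8(25), np.uint8(62), np.uint8(182))]
table [(np.uint8(18), np.uint8(30), np.uint8(127)), (np.uint8(18), np.uint8(29), np.uint8(132)), (np.uint8(15), np.uint8(26), np.uint8(78))]
```

View pics/a.png

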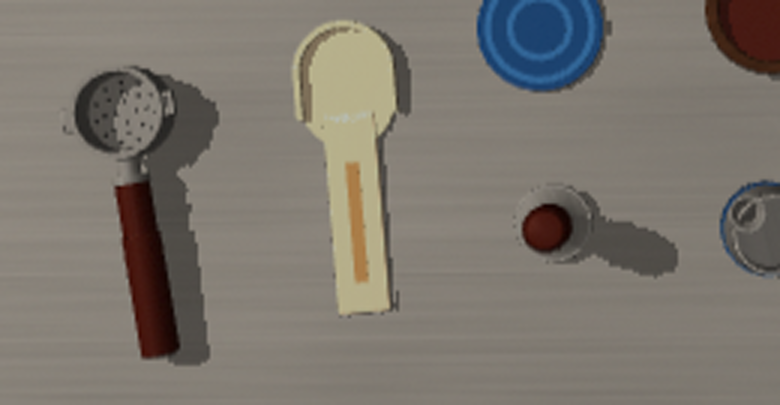

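View pics/b.png

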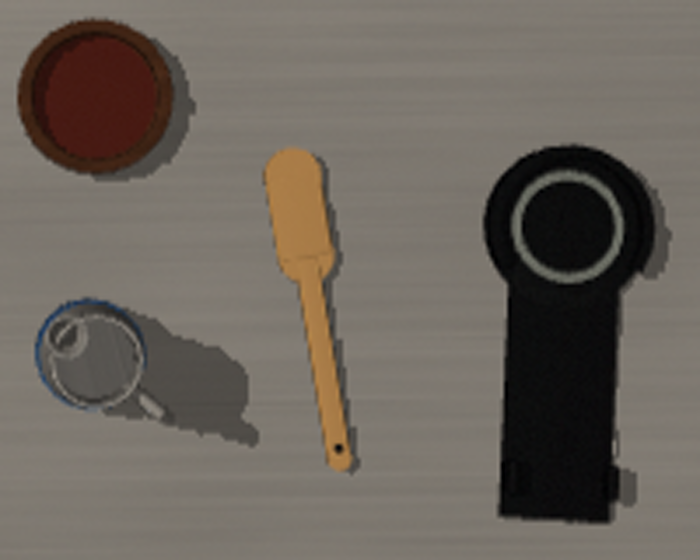

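Crop a shows the portafilter grip from about (130,183) to (160,355), the tamper knob at (547,228) and the spoon-rest stripe from (350,163) to (362,283). Crop b shows the pitcher rim centred near (97,360) with its handle toward (155,405), the rest's ring at (568,226), and the paddle.

```bash
cat > m.py <<'E'
from h import *
im=cv2.imread("pics/top0.png");hsv=cv2.cvtColor(im,cv2.COLOR_BGR2HSV).astype(int);H,S,V=hsv[...,0],hsv[...,1],hsv[...,2]
P=env.camera_params("top");mk=lambda c:(c*255).astype(np.uint8)
def line(box,mask,z,n):
    x0,y0,x1,y1=box;ys,xs=np.nonzero(mask[y0:y1,x0:x1]);w=cast(P,np.c_[xs+x0,ys+y0],z)[:,:2]
    c=w.mean(0);u=np.linalg.svd(w-c,full_matrices=False)[2][0];u=u*np.sign(u[0])
    t=(w-c)@u;s=(w-c)@[-u[1],u[0]]
    print(n,"c",c.round(4),"yaw",np.degrees(np.arctan2(u[1],u[0])).round(2),"ends",(c+u*t.min()).round(4),(c+u*t.max()).round(4),"len",np.ptp(t).round(4),"wid",np.ptp(s).round(4));return c,u
def circ(box,mask,z,n):
    k=blob(mk(mask),box)[:,0];(e,ax,_)=cv2.fitEllipse(k);w=cast(P,e,z)[0];print(n,"px",np.round(e,1),"c",w.round(4),"dia",(np.mean(ax)*(P["eye"][2]-z)/P["camera_matrix"][0,0]).round(4))
    return w
red=(S>120)&(H<12)
line((90,230,130,320),red&(V<110),.017,"grip")
circ((290,160,345,215),(S>60),.016,"dish")
circ((310-100,165,270,222),(S>90)&(H>90),.005,"mat")
circ((230,250,260,275),red,.070,"tamperknob@70")
pad=(S>105)&(H>12)&(H<22)
line((360,195,400,300),pad,.008,"paddle")
line((368,240,395,300),pad,.008,"paddlehandle")
line((365,195,390,234),pad,.008,"blade")
cream=(S>45)&(V>100)
line((150,190,200,300),cream,.005,"spoonrest")
line((165,235,195,300),cream,.005,"spoontongue")
line((165,230,195,300),(S>95)&(V>100),.005,"stripe")
bl=(V<40)
line((420,195,485,320),bl,.006,"rest")
line((425,246,475,292),bl,.006,"resttongue")
ring=(V>60)&((np.indices(V.shape)[1]-452)**2+(np.indices(V.shape)[0]-224)**2<20**2)
circ((430,200,475,246),ring,.006,"ring")
circ((415,195,490,246),bl,.010,"restrim")
E
python3 m.py
```

```text
grip c [0.4484 0.3784] yaw 10.18 ends [0.387  0.3674] [0.5127 0.39  ] len 0.1277 wid 0.028
dish px [316.9 187.1] c [ 0.64   -0.0884  0.016 ] dia 0.0974
mat px [239.6 193.8] c [0.6275 0.086  0.005 ] dia 0.0926
tamperknob@70 px [241.7 260.5] c [0.4816 0.0765 0.07  ] dia 0.0319
paddle c [ 0.5231 -0.2241] yaw 8.18 ends [ 0.4001 -0.2418] [ 0.6056 -0.2123] len 0.2076 wid 0.0367
paddlehandle c [ 0.4612 -0.2329] yaw 8.37 ends [ 0.4001 -0.2419] [ 0.5213 -0.2241] len 0.1225 wid 0.0158
blade c [ 0.5687 -0.2178] yaw 10.03 ends [ 0.5329 -0.2241] [ 0.6055 -0.2113] len 0.0737 wid 0.0378
spoonrest c [0.5365 0.2293] yaw 5.12 ends [0.4149 0.2184] [0.6337 0.238 ] len 0.2198 wid 0.0771
spoontongue c [0.4755 0.224 ] yaw 5.13 ends [0.4148 0.2185] [0.5375 0.2295] len 0.1232 wid 0.0401
stripe c [0.483  0.2246] yaw 4.99 ends [0.4387 0.2208] [0.527  0.2285] len 0.0886 wid 0.0108
rest c [ 0.4866 -0.3861] yaw -4.64 ends [ 0.3686 -0.3765] [ 0.6047 -0.3957] len 0.2369 wid 0.1081
resttongue c [ 0.4552 -0.3827] yaw -6.95 ends [ 0.4018 -0.3762] [ 0.5089 -0.3892] len 0.1078 wid 0.0735
ring px [451.7 224.4] c [ 0.5536 -0.3907  0.006 ] dia 0.0701
restrim px [452.  224.3] c [ 0.5538 -0.3899  0.01  ] dia 0.105
```

```bash
cat > m2.py <<'E'
import io,contextlib
with contextlib.redirect_stdout(io.StringIO()): from m import *
def mids(mask,rows,x0,x1,z,n):
    pts=[];w=[]
    for y in rows:
        xs=np.nonzero(mask[y,x0:x1])[0]+x0; pts.append(((xs.min()+xs.max())/2,y));w.append(np.ptp(xs)+1)
    X=cast(P,pts,z)[:,:2];a=np.polyfit(X[:,0],X[:,1],1);print(n,"yaw",np.degrees(np.arctan(a[0])).round(2),"mid",X.mean(0).round(4),"widpx",np.median(w),"rms",np.std(X[:,1]-np.polyval(a,X[:,0])).round(5));return a
a=mids(bl,range(252,290),425,475,.006,"tongue");print(" tongue y at x=.5536",np.polyval(a,.5536).round(4))
mids(cream,range(240,286),160,200,.005,"spoon")
mids(red&(V<110),range(250,300),90,130,.017,"grip")
mids(pad,range(243,285),360,400,.008,"paddleh")
def hough(x0,y0,x1,y1,z,rmm,n):
    f=6;g=cv2.resize(cv2.cvtColor(im[y0:y1,x0:x1],cv2.COLOR_BGR2GRAY),None,fx=f,fy=f,interpolation=cv2.INTER_CUBIC)
    r=rmm/1000*P["camera_matrix"][0,0]/(P["eye"][2]-z)*f
    c=cv2.HoughCircles(g,cv2.HOUGH_GRADIENT_ALT if 0 else cv2.HOUGH_GRADIENT,1,8,param1=80,param2=12,minRadius=int(r*.94),maxRadius=int(r*1.07))
    for k in c[0][:3]:
        print(n,np.round((k[:2]+.5)/f-.5+[x0,y0],1),"r",(k[2]*rmm/r).round(1),cast(P,(k[:2]+.5)/f-.5+[x0,y0],z)[0].round(4))
hough(290,235,350,290,.080,28,"pitcher rim")
hough(290,235,350,290,.012,34.5,"pitcher foot")
hough(75,195,130,245,.030,35,"pf head")
hough(220,235,275,290,.010,29,"tamper base")
E
python3 m2.py
```

```text
tongue yaw -4.04 mid [ 0.4508 -0.3824] widpx 31.0 rms 0.00032
 tongue y at x=.5536 -0.3897
spoon yaw 4.81 mid [0.4739 0.2237] widpx 18.0 rms 0.00066
grip yaw 10.21 mid [0.4495 0.3786] widpx 12.5 rms 0.00041
paddleh yaw 8.21 mid [ 0.4678 -0.232 ] widpx 7.0 rms 0.00048
pitcher rim [317.2 263. ] r 27.7 [ 0.4757 -0.0826  0.08  ]
pitcher rim [317.2 261.7] r 27.0 [ 0.4784 -0.0826  0.08  ]
pitcher rim [314.8 262.7] r 29.7 [ 0.4764 -0.0777  0.08  ]
pitcher foot [315.3 260.5] r 35.6 [ 0.4761 -0.083   0.012 ]
pitcher foot [315.7 262.2] r 33.1 [ 0.4724 -0.0837  0.012 ]
pitcher foot [313.8 260.5] r 32.7 [ 0.4761 -0.0797  0.012 ]
pf head [ 97.5 221.7] r 35.3 [0.5672 0.3993 0.03  ]
pf head [ 99.2 220.7] r 34.1 [0.5694 0.3956 0.03  ]
pf head [101.  222.2] r 36.6 [0.566  0.3915 0.03  ]Traceback (most recent call last):
  File "m2.py", line 21, in <module>
    hough(220,235,275,290,.010,29,"tamper base")
    ~~~~~^^^^^^^^^^^^^^^^^^^^^^^^^^^^^^^^^^^^^^^
  File "m2.py", line 16, in hough
    for k in c[0][:3]:
             ~^^^
TypeError: 'NoneType' object is not subscriptable
```

```bash
cat > go.py <<'E'
import sys
from h import *
x,y,z,yaw=map(float,sys.argv[1:5]);s=env.read_state();p=s["ee_pos"];w=s["ee_rot"][2]
r=-((yaw-w+180)%360-180)
def d(w): 
    c,n=np.cos(np.radians(w)),np.sin(np.radians(w));a,b=x-p[0],y-p[1]
    return [round(1000*(a*c+b*n),1),round(1000*(a*n-b*c),1)]
print("clock",s["clock"],"pos",p.round(4),"yaw",w.round(2),"j6",s["joint_positions"][5].round(1),"| roll",r.round(2),"txy after roll",d(yaw),"before",d(w),"tz",round(1000*(p[2]-z),1))
E
python3 go.py .5035 .388 .1 10.2
```

```text
clock 0.1 pos [0.1211 0.5106 0.2382] yaw 166.66 j6 -12.8 | roll 156.46 txy after roll [np.float64(354.7), np.float64(188.4)] before [np.float64(-400.4), np.float64(-31.1)] tz 138.2
```

>>> move_arm(
  rows=[
    {"roll":8.5,"tz":8},
    {"roll":8.5,"tz":8},
    {"roll":8.5,"tz":8},
    {"roll":8.5,"tz":8},
    {"roll":8.5,"tz":8},
    {"roll":8.5,"tz":8},
    {"roll":8.5,"tz":8},
    {"roll":8.5,"tz":8},
  ],
)

```text
$.rows[0]: bad value
```

>>> move_arm(
  rows=[
    {"roll":8.5,"tz":8},
    {"roll":8.5,"tz":8},
    {"roll":8.5,"tz":8},
    {"roll":8.5,"tz":8},
    {"roll":8.5,"tz":8},
    {"roll":8.5,"tz":8},
    {"roll":8.5,"tz":8},
    {"roll":8.5,"tz":8},
  ],
)

```text
$.rows[0]: bad value
```

```bash
python3 go.py .5035 .388 .1 10.2
```

```text
clock 0.1 pos [0.1211 0.5106 0.2382] yaw 166.66 j6 -12.8 | roll 156.46 txy after roll [np.float64(354.7), np.float64(188.4)] before [np.float64(-400.4), np.float64(-31.1)] tz 138.2
```

>>> move_arm(
  rows=[
    {"tx":0,"ty":0,"tz":8,"roll":8.5,"jaw":88},
    {"tx":0,"ty":0,"tz":8,"roll":8.5,"jaw":88},
    {"tx":0,"ty":0,"tz":8,"roll":8.5,"jaw":88},
    {"tx":0,"ty":0,"tz":8,"roll":8.5,"jaw":88},
    {"tx":0,"ty":0,"tz":8,"roll":8.5,"jaw":88},
    {"tx":0,"ty":0,"tz":8,"roll":8.5,"jaw":88},
    {"tx":0,"ty":0,"tz":8,"roll":8.5,"jaw":88},
    {"tx":0,"ty":0,"tz":8,"roll":8.5,"jaw":88},
  ],
)

```text
clock: 0.9
ee_pos: [0.1211, 0.5107, 0.1741]
ee_rot: [-180.0, 0.0, 98.3]
contact_force: [0.0, -0.8, -0.4]
width: 0.088
grasp_force: 0.0
```

>>> move_arm(
  rows=[
    {"tx":0,"ty":0,"tz":8,"roll":8.5,"jaw":70},
    {"tx":0,"ty":0,"tz":8,"roll":8.5,"jaw":70},
    {"tx":0,"ty":0,"tz":8,"roll":8.5,"jaw":70},
    {"tx":0,"ty":0,"tz":8,"roll":8.5,"jaw":60},
    {"tx":0,"ty":0,"tz":8,"roll":8.5,"jaw":60},
    {"tx":0,"ty":0,"tz":8,"roll":8.5,"jaw":60},
    {"tx":0,"ty":0,"tz":8,"roll":8.5,"jaw":60},
    {"tx":0,"ty":0,"tz":8,"roll":8.5,"jaw":60},
  ],
)

```text
clock: 1.7
ee_pos: [0.121, 0.5107, 0.1101]
ee_rot: [180.0, 0.0, 30.3]
contact_force: [0.7, 0.8, 0.3]
width: 0.0598
grasp_force: 0.0
```

>>> move_arm(
  rows=[
    {"tx":0,"ty":0,"tz":0,"roll":8.5,"jaw":60},
    {"tx":0,"ty":0,"tz":0,"roll":8.5,"jaw":60},
    {"tx":0,"ty":0,"tz":0,"roll":3.1,"jaw":60},
    {"tx":40,"ty":21,"tz":0,"roll":0,"jaw":60},
    {"tx":40,"ty":21,"tz":0,"roll":0,"jaw":60},
    {"tx":40,"ty":21,"tz":0,"roll":0,"jaw":60},
    {"tx":40,"ty":21,"tz":0,"roll":0,"jaw":60},
  ],
)

```text
clock: 2.4
ee_pos: [0.2953, 0.4567, 0.1106]
ee_rot: [180.0, 0.0, 10.6]
contact_force: [1.1, 0.7, 0.5]
width: 0.06
grasp_force: 0.0
```

```bash
python3 go.py .5035 .388 .1 10.2
```

```text
clock 2.4 pos [0.2953 0.4567 0.1106] yaw 10.57 j6 124.2 | roll 0.37 txy after roll [np.float64(192.7), np.float64(104.5)] before [np.float64(192.1), np.float64(105.8)] tz 10.6
```

>>> move_arm(
  rows=[
    {"tx":43,"ty":23,"tz":0,"roll":0,"jaw":60},
    {"tx":43,"ty":23,"tz":0,"roll":0,"jaw":60},
    {"tx":43,"ty":23,"tz":0,"roll":0,"jaw":60},
    {"tx":43,"ty":23,"tz":0,"roll":0,"jaw":60},
    {"tx":0,"ty":0,"tz":0,"roll":0,"jaw":60},
    {"tx":0,"ty":0,"tz":0,"roll":0,"jaw":60},
  ],
)

```text
clock: 3.0
ee_pos: [0.4799, 0.3981, 0.11]
ee_rot: [180.0, 0.1, 10.5]
contact_force: [-0.1, 0.6, 0.6]
width: 0.06
grasp_force: 0.0
```

```bash
python3 go.py .5035 .388 .004 10.2; python3 - <<'E'
from h import *
print(env.camera_params("wrist"))
im=env.capture("wrist");cv2.imwrite("pics/w1.png",im[:,:,::-1])
E
```

```text
clock 3.0 pos [0.4799 0.3981 0.11  ] yaw 10.48 j6 108.4 | roll 0.28 txy after roll [np.float64(21.4), np.float64(14.1)] before [np.float64(21.4), np.float64(14.2)] tz 106.0
{'camera_matrix': array([[291.47498433,   0.        , 278.44281239],
       [  0.        , 291.47498433, 212.14159694],
       [  0.        ,   0.        ,   1.        ]]), 'eye': array([0.56124742, 0.41420819, 0.25479704]), 'attitude': array([-1.86507473e+01, -9.91039834e-04, -7.94960648e+01])}
```

View pics/w1.png

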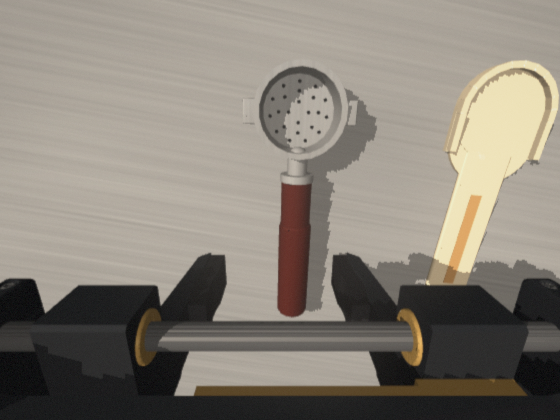

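The wrist view shows the portafilter head at about (302,110), the grip's front end at (296,181) and its butt at (291,313), with the spoon rest at right.

```bash
python3 - <<'E'
from h import *
im=cv2.imread("pics/w1.png");p=env.camera_params("wrist");hsv=cv2.cvtColor(im,cv2.COLOR_BGR2HSV).astype(int)
print("head",cast(p,(302,110),.03),"front",cast(p,(296,181),.018),"butt",cast(p,(291,308),.014))
m=(hsv[...,1]>120)&(hsv[...,0]<12)
pts=[]
for y in range(190,300,3):
    xs=np.nonzero(m[y,260:325])[0]+260;pts.append(((xs.min()+xs.max())/2,y))
X=cast(p,pts,.017);a=np.polyfit(X[:,0],X[:,1],1);print(np.degrees(np.arctan(a[0])),np.polyval(a,.5035))
E
```

```text
head [[0.56602106 0.39854278 0.03      ]] front [[0.51110934 0.39094214 0.018     ]] butt [[0.38497794 0.36961479 0.014     ]]
10.151964152301396 0.3917903750812606
```

>>> move_arm(
  rows=[
    {"tx":11,"ty":7,"tz":20,"roll":0.3,"jaw":60},
    {"tx":10,"ty":6,"tz":30,"roll":0,"jaw":60},
    {"tx":0,"ty":0,"tz":20,"roll":0,"jaw":60},
    {"tx":0,"ty":0,"tz":15,"roll":0,"jaw":60},
    {"tx":0,"ty":0,"tz":0,"roll":0,"jaw":60},
    {"tx":0,"ty":0,"tz":0,"roll":0,"jaw":60},
  ],
)

```text
clock: 3.65
ee_pos: [0.5024, 0.3904, 0.0265]
ee_rot: [-180.0, -0.0, 10.3]
contact_force: [0.5, 0.4, -0.0]
width: 0.0602
grasp_force: 0.0
```

```bash
python3 go.py .503 .389 .004 10.2
```

```text
clock 3.65 pos [0.5024 0.3904 0.0265] yaw 10.32 j6 107.0 | roll 0.12 txy after roll [np.float64(0.3), np.float64(1.5)] before [np.float64(0.3), np.float64(1.5)] tz 22.5
```

>>> move_arm(
  rows=[
    {"tx":0,"ty":1.5,"tz":12,"roll":0,"jaw":60},
    {"tx":0,"ty":0,"tz":10.5,"roll":0,"jaw":60},
    {"tx":0,"ty":0,"tz":0,"roll":0,"jaw":22},
    {"tx":0,"ty":0,"tz":0,"roll":0,"jaw":20},
    {"tx":0,"ty":0,"tz":0,"roll":0,"jaw":15},
    {"tx":0,"ty":0,"tz":0,"roll":0,"jaw":10},
    {"tx":0,"ty":0,"tz":0,"roll":0,"jaw":10},
    {"tx":0,"ty":0,"tz":0,"roll":0,"jaw":10},
  ],
  squeeze=55,
)

```text
clock: 4.45
ee_pos: [0.5032, 0.3882, 0.0035]
ee_rot: [180.0, -0.0, 10.3]
contact_force: [-0.3, -1.1, 1.7]
width: 0.0237
grasp_force: 54.9
```

>>> move_arm(
  rows=[
    {"tx":0,"ty":0,"tz":-5,"roll":0,"jaw":10},
    {"tx":0,"ty":0,"tz":-10,"roll":0,"jaw":10},
    {"tx":0,"ty":0,"tz":-20,"roll":0,"jaw":10},
    {"tx":0,"ty":0,"tz":-30,"roll":0,"jaw":10},
    {"tx":0,"ty":0,"tz":-30,"roll":0,"jaw":10},
    {"tx":0,"ty":0,"tz":-25,"roll":0,"jaw":10},
    {"tx":0,"ty":0,"tz":0,"roll":0,"jaw":10},
    {"tx":0,"ty":0,"tz":0,"roll":0,"jaw":10},
  ],
)

```text
clock: 5.25
ee_pos: [0.5025, 0.388, 0.1224]
ee_rot: [180.0, 0.1, 10.3]
contact_force: [0.1, 0.2, -6.6]
width: 0.0237
grasp_force: 54.8
```

```bash
python3 go.py .4888 -.3854 .12 -4.3; python3 - <<'E'
from h import *
im=env.capture("wrist");cv2.imwrite("pics/w2.png",im[:,:,::-1])
E
```

```text
clock 5.25 pos [0.5025 0.388  0.1224] yaw 10.26 j6 106.9 | roll 14.56 txy after roll [np.float64(44.3), np.float64(772.3)] before [np.float64(-151.3), np.float64(758.6)] tz 2.4
```

View pics/w2.png

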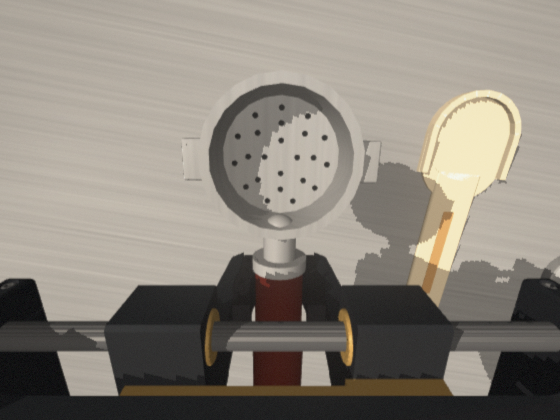

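The wrist view shows the portafilter held level, with its ring spanning columns 200–365 and rows 72–238, and the collar at (279,262).

```bash
python3 - <<'E'
from h import *
p=env.camera_params("wrist");s=env.read_state();u=np.r_[np.cos(np.radians(10.26)),np.sin(np.radians(10.26)),0];v=np.r_[-u[1],u[0],0]
for z in(.139,.149,.159):
    L,Rr,T,B,c=[cast(p,q,z)[0]-s["ee_pos"] for q in((200,155),(365,155),(282,72),(282,238),(282.5,155))]
    print(z,"wid",(L-Rr)@v,"len",(T-B)@u,"mid",(T+B)@u/2,"centre along,across",c@u,c@v)
c=cast(p,(279,262),.137)[0]-s["ee_pos"];print("collar",c@u,c@v)
E
```

```text
0.139 wid 0.07128212271907007 len 0.07159431791217738 mid 0.06279514736989635 centre along,across 0.06603897230127466 -0.000705914115537094
0.149 wid 0.06567696024802942 len 0.06596460644184637 mid 0.06439413788470616 centre along,across 0.0673828895231686 -0.0005612620491890277
0.159 wid 0.06007179777698878 len 0.060334894971515264 mid 0.06599312839951604 centre along,across 0.06872680674506253 -0.0004166099828410135
collar 0.013131816354044338 0.0007404810541775542
```

```bash
python3 - <<'E'
from h import *
p=env.camera_params("wrist");K=p["camera_matrix"]
p1=dict(camera_matrix=K,eye=np.array([0.56124742,0.41420819,0.25479704]),attitude=np.array([-18.6507,-0.001,-79.496]))
for f,q,c,zz in(("w1",p1,(302,110),(.02,.025,.03)),("w2",p,(282.5,155),(.139,.144,.149))):
    g=cv2.GaussianBlur(cv2.imread(f"pics/{f}.png"),(3,3),0).astype(int).sum(2)
    rows=[]
    for d in(-6,-3,0,3,6):
        r=g[int(c[1])+d];print(f,d)if 0 else 0
    x0=int(c[0])
    prof=np.median(g[int(c[1])-45 if f=="w2" else int(c[1])-28:int(c[1])-35 if f=="w2" else int(c[1])-22],axis=0)
    gr=np.abs(np.diff(prof));w=110 if f=="w2" else 60
    idx=np.argsort(-gr[x0-w:x0+w])[:10]+x0-w;print(f,sorted(idx))
    s=(365-200)if f=="w2" else 94
    for z in zz: print(z,np.linalg.norm(cast(q,(c[0]-s/2,c[1]),z)-cast(q,(c[0]+s/2,c[1]),z)))
im=cv2.imread("pics/w1.png")[50:200,220:380];cv2.imwrite("pics/w1c.png",cv2.resize(im,None,fx=4,fy=4))
E
```

```text
w1 [np.int64(265), np.int64(266), np.int64(267), np.int64(281), np.int64(284), np.int64(316), np.int64(324), np.int64(333), np.int64(334), np.int64(335)]
0.02 0.07146572895014026
0.025 0.06994386715515892
0.03 0.06842200536017763
w2 [np.int64(220), np.int64(221), np.int64(222), np.int64(252), np.int64(298), np.int64(303), np.int64(310), np.int64(323), np.int64(340), np.int64(341)]
0.139 0.07128213002243922
0.144 0.06847954849977418
0.149 0.0656769669771091
```

View pics/w1c.png

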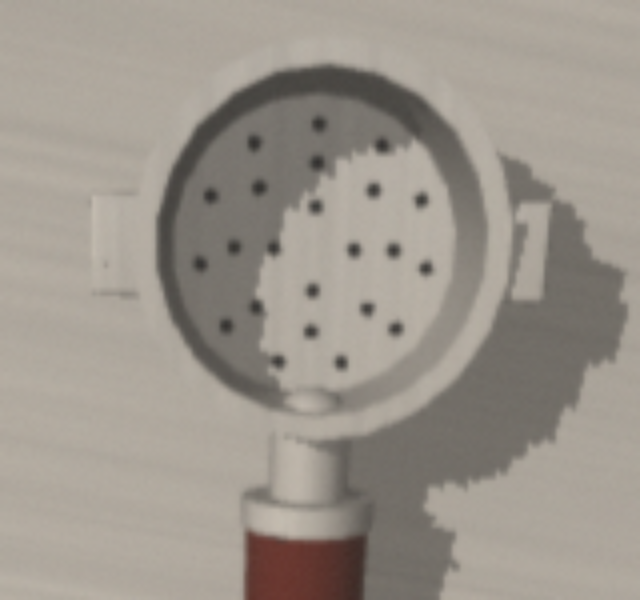

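>>> move_arm(
  rows=[
    {"tx":0,"ty":10,"tz":0,"roll":5,"jaw":10},
    {"tx":0,"ty":20,"tz":0,"roll":5,"jaw":10},
    {"tx":0,"ty":30,"tz":0,"roll":4.5,"jaw":10},
    {"tx":0,"ty":40,"tz":0,"roll":0,"jaw":10},
    {"tx":0,"ty":40,"tz":0,"roll":0,"jaw":10},
    {"tx":0,"ty":40,"tz":0,"roll":0,"jaw":10},
    {"tx":0,"ty":40,"tz":0,"roll":0,"jaw":10},
    {"tx":0,"ty":40,"tz":0,"roll":0,"jaw":10},
  ],
)

```text
clock: 6.1
ee_pos: [0.4907, 0.1275, 0.1216]
ee_rot: [180.0, 0.2, -4.2]
contact_force: [1.0, -0.3, -4.7]
width: 0.0237
grasp_force: 54.8
```

>>> move_arm(
  rows=[
    {"tx":0,"ty":45,"tz":0,"roll":0,"jaw":10},
    {"tx":0,"ty":45,"tz":0,"roll":0,"jaw":10},
    {"tx":0,"ty":45,"tz":0,"roll":0,"jaw":10},
    {"tx":0,"ty":45,"tz":0,"roll":0,"jaw":10},
    {"tx":0,"ty":45,"tz":0,"roll":0,"jaw":10},
    {"tx":0,"ty":45,"tz":0,"roll":0,"jaw":10},
    {"tx":0,"ty":45,"tz":0,"roll":0,"jaw":10},
    {"tx":0,"ty":45,"tz":0,"roll":0,"jaw":10},
  ],
)

```text
clock: 6.9
ee_pos: [0.4642, -0.2314, 0.1217]
ee_rot: [-179.9, 0.1, -4.2]
contact_force: [0.9, 0.8, -4.9]
width: 0.0236
grasp_force: 54.8
```

```bash
python3 go.py .4888 -.3854 .10 -4.3
```

```text
clock 6.9 pos [ 0.4642 -0.2314  0.1217] yaw -4.24 j6 54.8 | roll 0.06 txy after roll [np.float64(36.0), np.float64(151.8)] before [np.float64(35.9), np.float64(151.8)] tz 21.7
```

>>> move_arm(
  rows=[
    {"tx":9,"ty":40,"tz":5,"roll":0,"jaw":10},
    {"tx":9,"ty":40,"tz":5,"roll":0,"jaw":10},
    {"tx":9,"ty":34,"tz":5,"roll":0,"jaw":10},
    {"tx":9,"ty":18,"tz":5,"roll":0,"jaw":10},
    {"tx":0,"ty":8,"tz":0,"roll":0,"jaw":10},
    {"tx":0,"ty":0,"tz":0,"roll":0,"jaw":10},
    {"tx":0,"ty":0,"tz":0,"roll":0,"jaw":10},
    {"tx":0,"ty":0,"tz":0,"roll":0,"jaw":10},
  ],
)

```text
clock: 7.7
ee_pos: [0.4909, -0.3712, 0.1033]
ee_rot: [-180.0, 0.0, -4.2]
contact_force: [0.3, -0.2, -5.4]
width: 0.0237
grasp_force: 54.8
```

```bash
python3 go.py .4888 -.3854 .03 -4.3;  python3 - <<'E'
from h import *
p=env.camera_params("wrist");print(p["eye"],p["attitude"])
im=env.capture("wrist");cv2.imwrite("pics/w3.png",im[:,:,::-1])
E
```

```text
clock 7.7 pos [ 0.4909 -0.3712  0.1033] yaw -4.18 j6 46.2 | roll 0.12 txy after roll [np.float64(-1.1), np.float64(14.3)] before [np.float64(-1.1), np.float64(14.3)] tz 73.3
[ 0.57327133 -0.37632928  0.24828516] [-1.85891262e+01  2.01781762e-02 -9.41547813e+01]
```

View pics/w3.png

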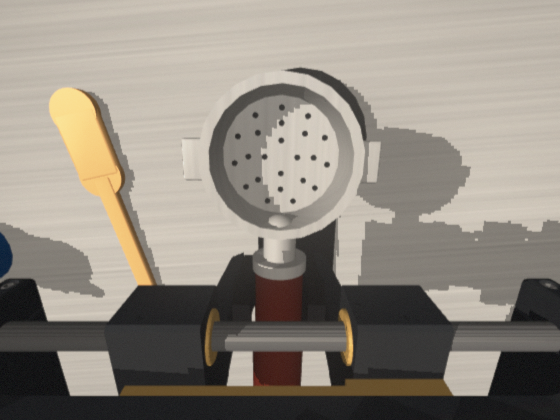

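The portafilter is held exactly as before (ring still 200–365). The black rest shows underneath it, to the right because of the 14 mm still to go.

>>> move_arm(
  rows=[
    {"tx":-1,"ty":8,"tz":10,"roll":0.1,"jaw":10},
    {"tx":0,"ty":6,"tz":20,"roll":0,"jaw":10},
    {"tx":0,"ty":0,"tz":20,"roll":0,"jaw":10},
    {"tx":0,"ty":0,"tz":13,"roll":0,"jaw":10},
    {"tx":0,"ty":0,"tz":0,"roll":0,"jaw":10},
    {"tx":0,"ty":0,"tz":0,"roll":0,"jaw":10},
    {"tx":0,"ty":0,"tz":0,"roll":0,"jaw":10},
  ],
)

```text
clock: 8.45
ee_pos: [0.4894, -0.3866, 0.0414]
ee_rot: [179.9, -0.1, -4.3]
contact_force: [0.2, -0.2, -5.2]
width: 0.0238
grasp_force: 54.8
```

```bash
python3 go.py .4888 -.3854 .01 -4.3;  python3 - <<'E'
from h import *
p=env.camera_params("wrist");print(p["eye"],p["attitude"])
im=env.capture("wrist");cv2.imwrite("pics/w4.png",im[:,:,::-1])
t=env.capture("top");cv2.imwrite("pics/t4.png",t[:,:,::-1])
E
```

```text
clock 8.45 pos [ 0.4894 -0.3866  0.0414] yaw -4.33 j6 45.3 | roll -0.03 txy after roll [np.float64(-0.7), np.float64(-1.2)] before [np.float64(-0.7), np.float64(-1.2)] tz 31.4
[ 0.5714558  -0.39167357  0.18642155] [-1.84890783e+01 -8.15223673e-02 -9.43026328e+01]
```

View pics/w4.png

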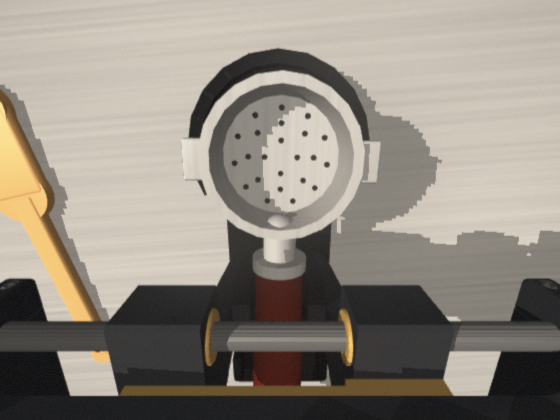

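The black rim arc spans columns 190–370 around the head, and the tongue spans 228–331 at row 228, so the head is nearly centred.

```bash
python3 - <<'E'
from h import *
from scipy.optimize import least_squares
p=env.camera_params("wrist");s=env.read_state();yw=np.radians(s["ee_rot"][2]);u=np.r_[np.cos(yw),np.sin(yw)];v=np.r_[-u[1],u[0]]
im=cv2.imread("pics/w4.png");d=(im.max(2)<50)
pts=[]
for x in range(205,330,3):
    ys=np.nonzero(d[30:110,x])[0]
    if len(ys):pts.append((x,ys.min()+30))
X=cast(p,pts,.010)[:,:2]
f=least_squares(lambda c:np.hypot(*(X-c[:2]).T)-c[2],[.55,-.39,.05],loss="soft_l1",f_scale=.001);print("rim",f.x, "r54?",np.sqrt(f.cost/len(X)))
rel=f.x[:2]-s["ee_pos"][:2];print("along",rel@u,"across",rel@v)
f=least_squares(lambda c:np.hypot(*(X-c[:2]).T)-.0525,[.55,-.39]);rel=f.x[:2]-s["ee_pos"][:2];print("r fixed: along",rel@u,"across",rel@v)
for z in(.055,.06,.065):
    h=cast(p,(282.5,155),z)[0][:2]-s["ee_pos"][:2];print("head",z,h@u,h@v)
m=[]
for y in range(222,236,2):
    xs=np.nonzero(d[y,215:345])[0]+215;m.append((xs.min(),xs.max(),y))
m=np.array(m,float);L=cast(p,m[:,[0,2]],.006)[:,:2];Rr=cast(p,m[:,[1,2]],.006)[:,:2];M=(L+Rr)/2-s["ee_pos"][:2];print("tongue wid",np.linalg.norm(L-Rr,axis=1).mean(),"mid along/across",(M@u).mean(),(M@v).mean())
E
```

```text
rim [ 0.56456243 -0.38134276  0.03728632] r54? 0.0006763102265687879
along 0.07466406444240925 across 0.010834783693356389
r fixed: along 0.058365985283122146 across 0.008686307919563103
head 0.055 0.06516415478777066 -0.0008418048651813361
head 0.06 0.06581448464165071 -0.0007666115420268665
head 0.065 0.06646481449553088 -0.0006914182188723327Traceback (most recent call last):
  File "<stdin>", line 17, in <module>
    return umr_minimum(a, axis, None, out, keepdims, initial, where)
ValueError: zero-size array to reduction operation minimum which has no identity
```

```bash
python3 - <<'E'
from h import *
p=env.camera_params("wrist");s=env.read_state();yw=np.radians(s["ee_rot"][2]);u=np.r_[np.cos(yw),np.sin(yw)];v=np.r_[-u[1],u[0]]
g=cv2.cvtColor(cv2.imread("pics/w4.png"),cv2.COLOR_BGR2GRAY).astype(int)
print("row228",g[228,218:240],g[228,322:342]);print("row125",g[125,182:206],g[125,362:384]);print("col280",g[40:75,280])
for n,q,z in(("L",(190,125),.01),("R",(368,125),.01),("T",(279,50),.01),("tl",(228,228),.006),("tr",(331,228),.006)):
    r=cast(p,q,z)[0][:2]-s["ee_pos"][:2];print(n,r@u,r@v)
E
```

```text
row228 [197 198 198 199 198 199 200 197 189 125  64  53  56  56  54  56  56  54
  60  82 120 164] [170 115  70  58  54  52  52  47  63 107 131 133 133 134 147 194 200 200
 192 143]
row125 [203 203 203 203 204 203 197 159  66  36  39  37  39  38  37  38  42  36
  36  42  85 182 208 212] [ 57  58  58  56  59  78 128 132 131 131 131 131 129 130 130 131 131 130
 130 129 131 131]
col280 [195 194 193 194 192 192 194 183 139  70  54  54  55  50  52  53  53  54
  55  52  52  50  52  47  42  41  48  50  47  64 139 201 210 212 211]
L 0.07649603902694876 0.0521673671189803
R 0.07654286859546929 -0.05101394297685913
T 0.11516936881708636 0.0006373220064549955
tl 0.010805832543690472 0.03437869049576642
tr 0.010807018941540899 -0.034037434930852456
```

>>> move_arm(
  rows=[
    {"tx":-1.6,"ty":-1.2,"tz":8,"roll":0,"jaw":10},
    {"tx":0,"ty":0,"tz":6,"roll":0,"jaw":10},
    {"tx":0,"ty":0,"tz":4,"roll":0,"jaw":10},
    {"tx":0,"ty":0,"tz":4,"roll":0,"jaw":10},
    {"tx":0,"ty":0,"tz":2,"roll":0,"jaw":10},
    {"tx":0,"ty":0,"tz":0,"roll":0,"jaw":10},
    {"tx":0,"ty":0,"tz":0,"roll":0,"jaw":10},
  ],
)

```text
clock: 9.25
ee_pos: [0.4875, -0.385, 0.0164]
ee_rot: [180.0, -0.0, -4.3]
contact_force: [0.1, -0.2, -5.6]
width: 0.0233
grasp_force: 54.8
```

>>> move_arm(
  rows=[
    {"tx":0,"ty":0,"tz":2,"roll":0,"jaw":10},
    {"tx":0,"ty":0,"tz":1,"roll":0,"jaw":10},
    {"tx":0,"ty":0,"tz":0.5,"roll":0,"jaw":10},
    {"tx":0,"ty":0,"tz":0,"roll":0,"jaw":10},
  ],
)

```text
clock: 9.65
ee_pos: [0.4874, -0.3849, 0.0128]
ee_rot: [180.0, -0.0, -4.3]
contact_force: [-1.5, 0.6, -5.1]
width: 0.0236
grasp_force: 54.9
```

>>> move_arm(
  rows=[
    {"tx":0,"ty":0,"tz":1,"roll":0,"jaw":10},
    {"tx":0,"ty":0,"tz":1,"roll":0,"jaw":10},
    {"tx":0,"ty":0,"tz":0,"roll":0,"jaw":10},
  ],
)

```text
clock: 9.95
ee_pos: [0.4874, -0.385, 0.0108]
ee_rot: [180.0, -0.0, -4.3]
contact_force: [-1.2, 0.4, -3.0]
width: 0.0238
grasp_force: 54.9
```

Contact is starting.

>>> move_arm(
  rows=[
    {"tx":0,"ty":0,"tz":0.6,"roll":0,"jaw":10},
    {"tx":0,"ty":0,"tz":0.6,"roll":0,"jaw":10},
    {"tx":0,"ty":0,"tz":0,"roll":0,"jaw":10},
  ],
)

```text
clock: 10.25
ee_pos: [0.4874, -0.3849, 0.0096]
ee_rot: [180.0, -0.0, -4.3]
contact_force: [-2.5, 0.4, -1.6]
width: 0.0238
grasp_force: 54.9
```

Down. I'll release it, opening in steps to 44 mm.

>>> move_arm(
  rows=[
    {"tx":0,"ty":0,"tz":0,"roll":0,"jaw":26},
    {"tx":0,"ty":0,"tz":0,"roll":0,"jaw":32},
    {"tx":0,"ty":0,"tz":0,"roll":0,"jaw":44},
    {"tx":0,"ty":0,"tz":0,"roll":0,"jaw":44},
    {"tx":0,"ty":0,"tz":-10,"roll":0,"jaw":44},
    {"tx":0,"ty":0,"tz":-30,"roll":0,"jaw":44},
    {"tx":0,"ty":0,"tz":-50,"roll":0,"jaw":60},
    {"tx":0,"ty":0,"tz":-40,"roll":0,"jaw":60},
  ],
  squeeze=20,
)

```text
clock: 11.05
ee_pos: [0.4876, -0.385, 0.1428]
ee_rot: [179.9, -0.1, -4.3]
contact_force: [0.2, 0.5, 1.1]
width: 0.0581
grasp_force: 0.0
```

```bash
python3 go.py .4816 .0765 .13 -4.3; python3 - <<'E'
from h import *
im=env.capture("wrist");cv2.imwrite("pics/w5.png",im[:,:,::-1])
E
```

```text
clock 11.05 pos [ 0.4876 -0.385   0.1428] yaw -4.33 j6 45.3 | roll -0.03 txy after roll [np.float64(-40.6), np.float64(-459.7)] before [np.float64(-40.9), np.float64(-459.7)] tz 12.8
```

View pics/w5.png

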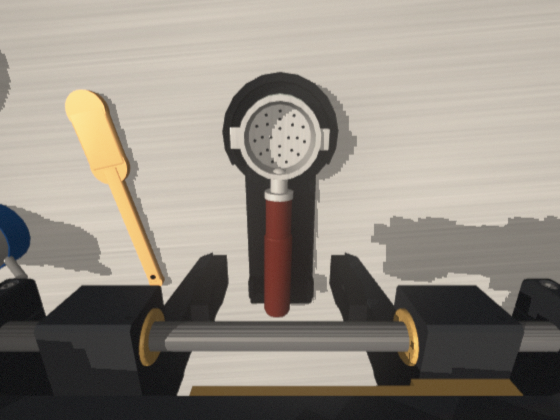

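The portafilter lies in the bed: head at (281,136) inside a rim spanning 223–338, grip centred on the tongue. Next is the tamper.

```bash
python3 - <<'E'
from h import *
p=env.camera_params("wrist");s=env.read_state()
print("head",cast(p,(281,136.5),.036),"rimT",cast(p,(280,73),.01),"L/R",cast(p,(223.5,130),.01),cast(p,(338,130),.01))
E
```

```text
head [[ 0.55423077 -0.39400692  0.036     ]] rimT [[ 0.60742336 -0.39741318  0.01      ]] L/R [[ 0.56261897 -0.34075491  0.01      ]] [[ 0.55448189 -0.44848578  0.01      ]]
```

>>> move_arm(
  rows=[
    {"tx":0,"ty":-20,"tz":0,"roll":0,"jaw":70},
    {"tx":0,"ty":-40,"tz":0,"roll":0,"jaw":70},
    {"tx":0,"ty":-45,"tz":0,"roll":0,"jaw":70},
    {"tx":0,"ty":-45,"tz":0,"roll":0,"jaw":70},
    {"tx":0,"ty":-45,"tz":0,"roll":0,"jaw":70},
    {"tx":0,"ty":-45,"tz":0,"roll":0,"jaw":70},
    {"tx":0,"ty":-45,"tz":0,"roll":0,"jaw":70},
    {"tx":0,"ty":-45,"tz":0,"roll":0,"jaw":70},
  ],
)

```text
clock: 11.9
ee_pos: [0.5124, -0.054, 0.1402]
ee_rot: [180.0, -0.1, -4.3]
contact_force: [0.7, 0.1, -1.2]
width: 0.0703
grasp_force: 0.0
```

>>> move_arm(
  rows=[
    {"tx":-20,"ty":-45,"tz":0,"roll":0,"jaw":70},
    {"tx":-20,"ty":-45,"tz":0,"roll":0,"jaw":70},
    {"tx":0,"ty":-20,"tz":0,"roll":0,"jaw":70},
    {"tx":0,"ty":0,"tz":0,"roll":0,"jaw":70},
    {"tx":0,"ty":0,"tz":0,"roll":0,"jaw":70},
  ],
)

```text
clock: 12.4
ee_pos: [0.4811, 0.0566, 0.1399]
ee_rot: [180.0, -0.1, -4.3]
contact_force: [-0.2, 0.2, -0.3]
width: 0.0704
grasp_force: 0.0
```

```bash
python3 go.py .4816 .0765 .13 -4.3; python3 - <<'E'
from h import *
p=env.camera_params("wrist")
im=env.capture("wrist")[:,:,::-1].copy();cv2.imwrite("pics/w6.png",im)
hsv=cv2.cvtColor(im,cv2.COLOR_BGR2HSV).astype(int)
m=((hsv[...,1]>120)&((hsv[...,0]<12))).astype(np.uint8)*255
for c in cv2.findContours(m,cv2.RETR_EXTERNAL,cv2.CHAIN_APPROX_NONE)[0]:
    if cv2.contourArea(c)>300: e=cv2.fitEllipse(c);print(np.round(e[0],1),np.round(e[1],1),[cast(p,e[0],z)[0].round(4) for z in (.06,.07,.08)])
E
```

```text
clock 12.4 pos [0.4811 0.0566 0.1399] yaw -4.3 j6 87.1 | roll -0.0 txy after roll [np.float64(-1.0), np.float64(-19.9)] before [np.float64(-1.0), np.float64(-19.9)] tz 9.9
[250.3 232. ] [30.1 36.3] [array([0.4724, 0.0816, 0.06  ]), array([0.4764, 0.0803, 0.07  ]), array([0.4805, 0.079 , 0.08  ])]
[442.9  27.9] [ 71.2 131.4] [array([ 0.61  , -0.0629,  0.06  ]), array([ 0.6079, -0.0578,  0.07  ]), array([ 0.6058, -0.0527,  0.08  ])]
```

View pics/w6.png

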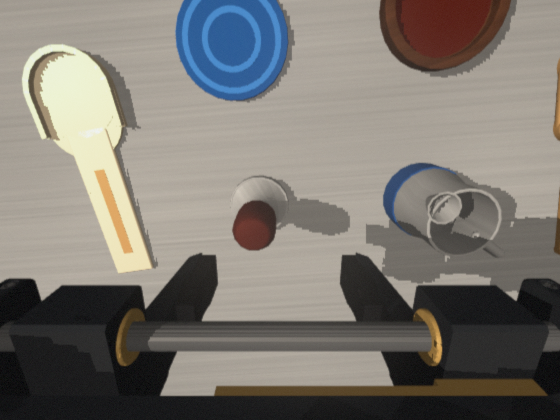

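The wrist view shows the tamper knob at (254,226), its base around (260,203), the pitcher rim at about (465,221) with its handle toward (500,253), and the mat at (232,40).

```bash
python3 - <<'E'
from h import *
p=env.camera_params("wrist")
print("base",cast(p,(260,204),.01),"baseL/R",cast(p,(232,204),.01),cast(p,(288,204),.01),"far",cast(p,(261,177),.01))
t=np.array([.4816,.0765])
for z in(.046,.07,.082,.087): print(z,proj(p,[*t,z]))
print("rim",cast(p,(465,221),.08),cast(p,(430,221),.08)-cast(p,(500,221),.08),"handle",cast(p,(500,254),.065))
E
```

```text
base [[0.48123356 0.07519133 0.01      ]] baseL/R [[0.48332264 0.10269391 0.01      ]] [[0.47914437 0.04768742 0.01      ]] far [[0.50800593 0.07165735 0.01      ]]
0.046 [[255.97901061 215.79666885]]
0.07 [[253.7654337  225.82006016]]
0.082 [[252.4859745  231.61363352]]
0.087 [[251.91272167 234.2094039 ]]
rim [[ 0.4772691  -0.08280698  0.08      ]] [[0.00397153 0.05227399 0.        ]] handle [[ 0.43899534 -0.12550451  0.065     ]]
```

>>> move_arm(
  rows=[
    {"tx":-0.5,"ty":-11,"tz":0,"roll":0,"jaw":70},
    {"tx":0,"ty":-9,"tz":10,"roll":0,"jaw":70},
    {"tx":0,"ty":0,"tz":30,"roll":0,"jaw":70},
    {"tx":0,"ty":0,"tz":30,"roll":0,"jaw":70},
    {"tx":0,"ty":0,"tz":20,"roll":0,"jaw":70},
    {"tx":0,"ty":0,"tz":5,"roll":0,"jaw":70},
    {"tx":0,"ty":0,"tz":0,"roll":0,"jaw":50},
    {"tx":0,"ty":0,"tz":0,"roll":0,"jaw":50},
  ],
)

```text
clock: 13.25
ee_pos: [0.4824, 0.0769, 0.0453]
ee_rot: [-180.0, -0.1, -4.3]
contact_force: [-0.1, 0.5, 0.2]
width: 0.0563
grasp_force: 0.0
```

>>> move_arm(
  rows=[
    {"tx":0,"ty":0,"tz":0,"roll":0,"jaw":40},
    {"tx":0,"ty":0,"tz":0,"roll":0,"jaw":32},
    {"tx":0,"ty":0,"tz":0,"roll":0,"jaw":25},
    {"tx":0,"ty":0,"tz":0,"roll":0,"jaw":25},
    {"tx":0,"ty":0,"tz":0,"roll":0,"jaw":25},
  ],
  squeeze=35,
)

```text
clock: 13.75
ee_pos: [0.4822, 0.0766, 0.045]
ee_rot: [180.0, -0.1, -4.3]
contact_force: [-0.6, -4.4, 6.0]
width: 0.033
grasp_force: 35.0
```

```bash
python3 go.py .640 -.0884 .09 -4.3
```

```text
clock 13.75 pos [0.4822 0.0766 0.045 ] yaw -4.34 j6 89.6 | roll -0.04 txy after roll [np.float64(169.7), np.float64(152.7)] before [np.float64(169.8), np.float64(152.6)] tz -45.0
```

>>> move_arm(
  rows=[
    {"tx":0,"ty":0,"tz":-5,"roll":0,"jaw":25},
    {"tx":0,"ty":0,"tz":-20,"roll":0,"jaw":25},
    {"tx":0,"ty":0,"tz":-25,"roll":0,"jaw":25},
    {"tx":20,"ty":18,"tz":0,"roll":0,"jaw":25},
    {"tx":30,"ty":27,"tz":0,"roll":0,"jaw":25},
    {"tx":35,"ty":31,"tz":0,"roll":0,"jaw":25},
    {"tx":35,"ty":31,"tz":0,"roll":0,"jaw":25},
    {"tx":25,"ty":22,"tz":0,"roll":0,"jaw":25},
  ],
)

```text
clock: 14.55
ee_pos: [0.6177, -0.0646, 0.0939]
ee_rot: [-180.0, 0.0, -4.4]
contact_force: [0.6, -0.1, -4.1]
width: 0.0331
grasp_force: 35.0
```

>>> move_arm(
  rows=[
    {"tx":12,"ty":11,"tz":0,"roll":0,"jaw":25},
    {"tx":6,"ty":6,"tz":0,"roll":0,"jaw":25},
    {"tx":0,"ty":0,"tz":0,"roll":0,"jaw":25},
    {"tx":0,"ty":0,"tz":0,"roll":0,"jaw":25},
  ],
)

```text
clock: 14.95
ee_pos: [0.6326, -0.0801, 0.0942]
ee_rot: [-180.0, 0.1, -4.3]
contact_force: [0.3, 0.3, -4.2]
width: 0.0329
grasp_force: 35.0
```

```bash
python3 go.py .640 -.0884 .052 -4.3; python3 - <<'E'
from h import *
p=env.camera_params("wrist")
im=env.capture("wrist")[:,:,::-1].copy();cv2.imwrite("pics/w7.png",im)
E
```

```text
clock 14.95 pos [ 0.6326 -0.0801  0.0942] yaw -4.3 j6 76.6 | roll -0.0 txy after roll [np.float64(8.0), np.float64(7.8)] before [np.float64(8.0), np.float64(7.8)] tz 42.2
```

View pics/w7.png

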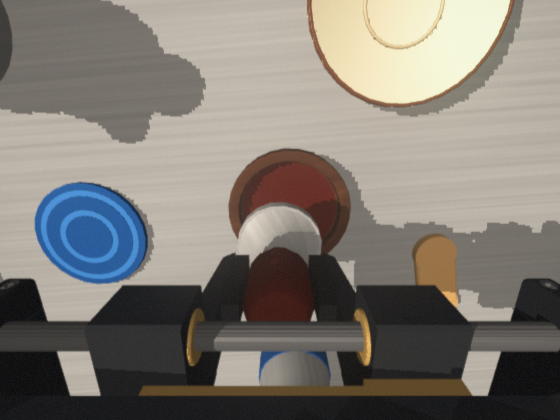

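The dish rim spans columns 229–351 with its far edge at row 149. The tamper base hangs level at columns 238–321.

```bash
python3 - <<'E'
from h import *
p=env.camera_params("wrist");s=env.read_state()
L,Rr,T=cast(p,(229.5,206),.016)[0],cast(p,(351,206),.016)[0],cast(p,(289,149.5),.016)[0]
print("dish",(L+Rr)/2,np.linalg.norm(L-Rr),"from far edge x",T[0]-.05)
b=.0942-.045+.006
print("base mid",[(cast(p,(238.5,245),z)[0]+cast(p,(321,245),z)[0])/2 for z in(b-.002,)],"far",cast(p,(279,203),.0592), "tcp",s["ee_pos"])
E
```

```text
dish [ 0.6445219  -0.08942803  0.016     ] 0.09753661591905471 from far edge x 0.6391424263635178
base mid [array([ 0.62825022, -0.07964832,  0.0532    ])] far [[ 0.66073535 -0.08151709  0.0592    ]] tcp [ 0.63269052 -0.08001398  0.09444641]
```

>>> move_arm(
  rows=[
    {"tx":4,"ty":4.2,"tz":5,"roll":0,"jaw":25},
    {"tx":4,"ty":4.2,"tz":10,"roll":0,"jaw":25},
    {"tx":0,"ty":0,"tz":10,"roll":0,"jaw":25},
    {"tx":0,"ty":0,"tz":8,"roll":0,"jaw":25},
    {"tx":0,"ty":0,"tz":4,"roll":0,"jaw":25},
    {"tx":0,"ty":0,"tz":2,"roll":0,"jaw":25},
    {"tx":0,"ty":0,"tz":0,"roll":0,"jaw":25},
    {"tx":0,"ty":0,"tz":0,"roll":0,"jaw":25},
  ],
)

```text
clock: 15.8
ee_pos: [0.6408, -0.09, 0.0559]
ee_rot: [180.0, -0.0, -4.3]
contact_force: [-0.6, -0.5, -4.2]
width: 0.0333
grasp_force: 35.0
```

```bash
python3 go.py .640 -.0889 .051 -4.3
```

```text
clock 15.8 pos [ 0.6408 -0.09    0.0559] yaw -4.34 j6 76.0 | roll -0.04 txy after roll [np.float64(-0.9), np.float64(-1.1)] before [np.float64(-0.9), np.float64(-1.1)] tz 4.9
```

>>> move_arm(
  rows=[
    {"tx":-0.9,"ty":-1.1,"tz":2,"roll":0,"jaw":25},
    {"tx":0,"ty":0,"tz":1.5,"roll":0,"jaw":25},
    {"tx":0,"ty":0,"tz":1,"roll":0,"jaw":25},
    {"tx":0,"ty":0,"tz":0.5,"roll":0,"jaw":25},
    {"tx":0,"ty":0,"tz":0,"roll":0,"jaw":25},
  ],
)

```text
clock: 16.3
ee_pos: [0.64, -0.0889, 0.0511]
ee_rot: [180.0, -0.0, -4.3]
contact_force: [-2.0, 0.4, 2.3]
width: 0.0334
grasp_force: 35.0
```

>>> move_arm(
  rows=[
    {"tx":0,"ty":0,"tz":0,"roll":0,"jaw":36},
    {"tx":0,"ty":0,"tz":0,"roll":0,"jaw":48},
    {"tx":0,"ty":0,"tz":0,"roll":0,"jaw":60},
    {"tx":0,"ty":0,"tz":-10,"roll":0,"jaw":60},
    {"tx":0,"ty":0,"tz":-30,"roll":0,"jaw":60},
    {"tx":0,"ty":0,"tz":-40,"roll":-4,"jaw":75},
    {"tx":0,"ty":0,"tz":-10,"roll":-8,"jaw":80},
    {"tx":0,"ty":0,"tz":0,"roll":-8,"jaw":80},
  ],
  squeeze=15,
)

```text
clock: 17.1
ee_pos: [0.6409, -0.0891, 0.144]
ee_rot: [179.8, -0.2, 16.0]
contact_force: [-0.7, 0.0, -0.7]
width: 0.0796
grasp_force: 0.0
```

>>> move_arm(
  rows=[
    {"tx":0,"ty":0,"tz":0,"roll":-8.5,"jaw":80},
    {"tx":0,"ty":0,"tz":0,"roll":-8.5,"jaw":80},
    {"tx":0,"ty":0,"tz":0,"roll":-8.5,"jaw":80},
    {"tx":0,"ty":0,"tz":0,"roll":-8.5,"jaw":80},
    {"tx":0,"ty":0,"tz":0,"roll":0,"jaw":80},
  ],
)

```text
clock: 17.6
ee_pos: [0.64, -0.0889, 0.1413]
ee_rot: [180.0, -0.0, 49.7]
contact_force: [0.4, -0.3, -0.3]
width: 0.0802
grasp_force: 0.0
```

```bash
python3 go.py .4765 -.0828 .13 50; python3 - <<'E'
from h import *
im=env.capture("top");cv2.imwrite("pics/t8.png",im[:,:,::-1])
E
```

```text
clock 17.6 pos [ 0.64   -0.0889  0.1413] yaw 49.74 j6 22.0 | roll -0.26 txy after roll [np.float64(-100.4), np.float64(-129.1)] before [np.float64(-101.0), np.float64(-128.7)] tz 11.3
```

>>> move_arm(
  rows=[
    {"tx":-20,"ty":-20,"tz":0,"roll":0,"jaw":80},
    {"tx":-35,"ty":-33,"tz":0,"roll":0,"jaw":80},
    {"tx":-35,"ty":-33,"tz":0,"roll":0,"jaw":80},
    {"tx":-35,"ty":-33,"tz":0,"roll":0,"jaw":80},
    {"tx":-15,"ty":-10,"tz":0,"roll":0,"jaw":80},
    {"tx":0,"ty":0,"tz":0,"roll":0,"jaw":80},
    {"tx":0,"ty":0,"tz":0,"roll":0,"jaw":80},
    {"tx":0,"ty":0,"tz":0,"roll":0,"jaw":80},
  ],
)

```text
clock: 18.45
ee_pos: [0.452, -0.1121, 0.1407]
ee_rot: [180.0, -0.0, 49.6]
contact_force: [0.5, 0.8, 1.0]
width: 0.0801
grasp_force: 0.0
```

```bash
python3 go.py .4765 -.0828 .13 50; python3 - <<'E'
from h import *
p=env.camera_params("wrist")
im=env.capture("wrist")[:,:,::-1].copy()
t=cv2.imread("pics/t8.png")
cv2.imwrite("pics/w8.png",np.hstack([im[:400],cv2.resize(t[150:300,280:350],None,fx=2.66,fy=2.66)[:399].repeat(1,0) if 0 else cv2.resize(t[150:300,270:360],(240,400))]))
E
```

```text
clock 18.45 pos [ 0.452  -0.1121  0.1407] yaw 49.61 j6 12.0 | roll -0.39 txy after roll [np.float64(38.2), np.float64(-0.0)] before [np.float64(38.2), np.float64(-0.3)] tz 10.7
```

View pics/w8.png

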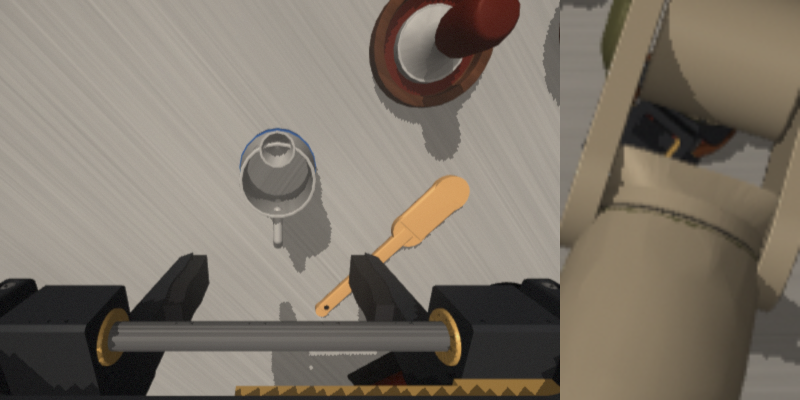

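The tamper stands in the dish. The pitcher rim is centred at (278,179), with handle and spout in line with the tool's x, so the grasp yaw is right.

```bash
python3 - <<'E'
from h import *
p=env.camera_params("wrist");r=cast(p,(278,179.5),.08)[0];print(r,np.linalg.norm(cast(p,(241,179.5),.08)-cast(p,(315,179.5),.08)))
import subprocess;print(subprocess.run(["python3","go.py",str(r[0]),str(r[1]),".047","49.6"],capture_output=True,text=True).stdout)
E
```

```text
[ 0.47615993 -0.08134226  0.08      ] 0.05303152707640559
clock 18.5 pos [ 0.4518 -0.112   0.1405] yaw 49.64 j6 12.0 | roll 0.04 txy after roll [np.float64(39.1), np.float64(-1.3)] before [np.float64(39.1), np.float64(-1.3)] tz 93.5
```

>>> move_arm(
  rows=[
    {"tx":15,"ty":-0.8,"tz":0,"roll":0,"jaw":80},
    {"tx":15,"ty":0,"tz":0,"roll":0,"jaw":80},
    {"tx":8.7,"ty":0,"tz":8,"roll":0,"jaw":80},
    {"tx":0,"ty":0,"tz":20,"roll":0,"jaw":80},
    {"tx":0,"ty":0,"tz":25,"roll":0,"jaw":80},
    {"tx":0,"ty":0,"tz":20,"roll":0,"jaw":80},
    {"tx":0,"ty":0,"tz":15,"roll":0,"jaw":80},
    {"tx":0,"ty":0,"tz":5,"roll":0,"jaw":80},
  ],
)

```text
clock: 19.3
ee_pos: [0.4747, -0.0816, 0.0456]
ee_rot: [-179.8, 0.1, 49.7]
contact_force: [0.6, 0.2, 0.4]
width: 0.0802
grasp_force: 0.0
```

>>> move_arm(
  rows=[
    {"tx":0,"ty":0,"tz":0,"roll":0,"jaw":70},
    {"tx":0,"ty":0,"tz":0,"roll":0,"jaw":62},
    {"tx":0,"ty":0,"tz":0,"roll":0,"jaw":55},
    {"tx":0,"ty":0,"tz":0,"roll":0,"jaw":50},
    {"tx":0,"ty":0,"tz":0,"roll":0,"jaw":50},
    {"tx":0,"ty":0,"tz":0,"roll":0,"jaw":50},
  ],
)

```text
clock: 19.9
ee_pos: [0.4758, -0.0822, 0.0481]
ee_rot: [179.9, -0.0, 49.7]
contact_force: [2.5, 0.4, 3.4]
width: 0.06
grasp_force: 15.1
```

```bash
python3 go.py .6275 .086 .10 49.6
```

```text
clock 19.9 pos [ 0.4758 -0.0822  0.0481] yaw 49.66 j6 16.6 | roll 0.06 txy after roll [np.float64(226.4), np.float64(6.5)] before [np.float64(226.3), np.float64(6.7)] tz -51.9
```

Width is 60 mm, not 56, so the tips may be on the shoulder. I'll reopen, rise 7 mm and regrip.

>>> move_arm(
  rows=[
    {"tx":0,"ty":0,"tz":0,"roll":0,"jaw":68},
    {"tx":0,"ty":0,"tz":0,"roll":0,"jaw":72},
    {"tx":0,"ty":0,"tz":-7,"roll":0,"jaw":72},
    {"tx":0,"ty":0,"tz":0,"roll":0,"jaw":60},
    {"tx":0,"ty":0,"tz":0,"roll":0,"jaw":50},
    {"tx":0,"ty":0,"tz":0,"roll":0,"jaw":50},
    {"tx":0,"ty":0,"tz":0,"roll":0,"jaw":50},
    {"tx":0,"ty":0,"tz":0,"roll":0,"jaw":50},
  ],
)

```text
clock: 20.7
ee_pos: [0.4756, -0.0822, 0.0548]
ee_rot: [180.0, -0.0, 49.7]
contact_force: [1.0, -1.1, 5.0]
width: 0.0595
grasp_force: 15.1
```

```bash
python3 go.py .6275 .086 .10 49.6
```

```text
clock 20.7 pos [ 0.4756 -0.0822  0.0548] yaw 49.66 j6 16.6 | roll 0.06 txy after roll [np.float64(226.5), np.float64(6.7)] before [np.float64(226.5), np.float64(6.9)] tz -45.2
```

>>> move_arm(
  rows=[
    {"tx":0,"ty":0,"tz":-3,"roll":0,"jaw":50},
    {"tx":0,"ty":0,"tz":-7,"roll":0,"jaw":50},
    {"tx":0,"ty":0,"tz":-15,"roll":0,"jaw":50},
    {"tx":0,"ty":0,"tz":-20,"roll":0,"jaw":50},
    {"tx":0,"ty":0,"tz":0,"roll":0,"jaw":50},
    {"tx":0,"ty":0,"tz":0,"roll":0,"jaw":50},
  ],
  squeeze=18,
)

```text
clock: 21.3
ee_pos: [0.4751, -0.0819, 0.0992]
ee_rot: [-180.0, 0.0, 49.7]
contact_force: [-0.2, -0.1, -1.6]
width: 0.0591
grasp_force: 17.9
```

```bash
python3 go.py .6275 .086 .10 49.6;python3 - <<'E'
from h import *
for n in("wrist","scene"):
    im=env.capture(n)[:,:,::-1].copy();cv2.imwrite(f"pics/{n}9.png",im)
a=cv2.imread("pics/wrist9.png");b=cv2.imread("pics/scene9.png")[60:260,200:420]
cv2.imwrite("pics/c9.png",np.hstack([a[:400,140:420],cv2.resize(b,(440,400))]))
E
```

```text
clock 21.3 pos [ 0.4751 -0.0819  0.0992] yaw 49.66 j6 16.6 | roll 0.06 txy after roll [np.float64(226.6), np.float64(7.2)] before [np.float64(226.6), np.float64(7.5)] tz -0.8
```

View pics/c9.png

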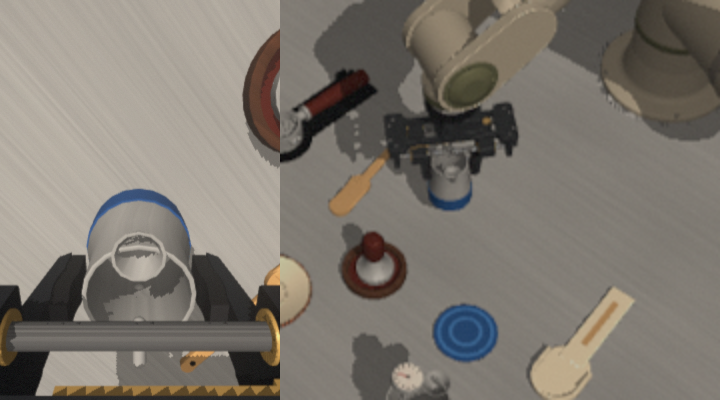

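The pitcher is held upright between the fingers, and the tamper is in the dish with the mat clear. I'll use numeric checks only from here, since the picture allowance is spent.

>>> move_arm(
  rows=[
    {"tx":15,"ty":1,"tz":0,"roll":0,"jaw":50},
    {"tx":30,"ty":1,"tz":0,"roll":0,"jaw":50},
    {"tx":35,"ty":1,"tz":0,"roll":0,"jaw":50},
    {"tx":30,"ty":1,"tz":0,"roll":0,"jaw":50},
    {"tx":15,"ty":0,"tz":0,"roll":0,"jaw":50},
    {"tx":0,"ty":0,"tz":0,"roll":0,"jaw":50},
    {"tx":0,"ty":0,"tz":0,"roll":0,"jaw":50},
  ],
)

```text
clock: 22.1
ee_pos: [0.559, 0.011, 0.0988]
ee_rot: [-179.9, 0.0, 49.7]
contact_force: [-0.2, 0.5, -2.2]
width: 0.0597
grasp_force: 17.9
```

```bash
python3 go.py .6275 .086 .075 49.6;python3 - <<'E'
from h import *
p=env.camera_params("wrist");s=env.read_state()
im=env.capture("wrist")[:,:,::-1].copy();cv2.imwrite("pics/w10.png",im)
hsv=cv2.cvtColor(im,cv2.COLOR_BGR2HSV).astype(int)
m=((hsv[...,1]>90)&(hsv[...,0]>95)&(hsv[...,0]<125)).astype(np.uint8)*255
for c in cv2.findContours(m,cv2.RETR_EXTERNAL,cv2.CHAIN_APPROX_NONE)[0]:
    if cv2.contourArea(c)>300:
        X=cast(p,c[:,0],.005)[:,:2].astype(np.float32);cc,r=cv2.minEnclosingCircle(X);print(cv2.boundingRect(c),"mat fit",cc,r)
E
```

```text
clock 22.1 pos [0.559  0.011  0.0988] yaw 49.7 j6 29.4 | roll 0.1 txy after roll [np.float64(101.5), np.float64(3.6)] before [np.float64(101.5), np.float64(3.8)] tz 23.8
(227, 189, 103, 58) mat fit (0.5431190729141235, -0.004851022269576788) 0.04613751918077469
(221, 17, 125, 136) mat fit (0.6260481476783752, 0.0866646021604538) 0.047364551573991776
```

>>> move_arm(
  rows=[
    {"tx":25,"ty":2,"tz":0,"roll":0,"jaw":50},
    {"tx":35,"ty":1.3,"tz":0,"roll":0,"jaw":50},
    {"tx":26,"ty":0,"tz":4,"roll":0,"jaw":50},
    {"tx":15,"ty":0,"tz":8,"roll":0,"jaw":50},
    {"tx":0,"ty":0,"tz":10,"roll":0,"jaw":50},
    {"tx":0,"ty":0,"tz":5,"roll":0,"jaw":50},
    {"tx":0,"ty":0,"tz":0,"roll":0,"jaw":50},
    {"tx":0,"ty":0,"tz":0,"roll":0,"jaw":50},
  ],
)

```text
clock: 22.95
ee_pos: [0.627, 0.0846, 0.0728]
ee_rot: [180.0, 0.0, 49.6]
contact_force: [-1.0, -0.5, -1.8]
width: 0.0592
grasp_force: 17.9
```

```bash
python3 go.py .627 .0863 .06 49.6
```

```text
clock 22.95 pos [0.627  0.0846 0.0728] yaw 49.6 j6 37.5 | roll -0.0 txy after roll [np.float64(1.3), np.float64(-1.0)] before [np.float64(1.3), np.float64(-1.0)] tz 12.8
```

>>> move_arm(
  rows=[
    {"tx":1.3,"ty":-1,"tz":4,"roll":0,"jaw":50},
    {"tx":0,"ty":0,"tz":4,"roll":0,"jaw":50},
    {"tx":0,"ty":0,"tz":2,"roll":0,"jaw":50},
    {"tx":0,"ty":0,"tz":1.5,"roll":0,"jaw":50},
    {"tx":0,"ty":0,"tz":0.5,"roll":0,"jaw":50},
    {"tx":0,"ty":0,"tz":0,"roll":0,"jaw":50},
  ],
)

```text
clock: 23.55
ee_pos: [0.6273, 0.0871, 0.0605]
ee_rot: [-180.0, 0.0, 49.7]
contact_force: [0.5, 0.8, -1.9]
width: 0.0594
grasp_force: 17.9
```

>>> move_arm(
  rows=[
    {"tx":0,"ty":0,"tz":0.7,"roll":0,"jaw":50},
    {"tx":0,"ty":0,"tz":0.7,"roll":0,"jaw":50},
    {"tx":0,"ty":0,"tz":0,"roll":0,"jaw":50},
  ],
)

```text
clock: 23.85
ee_pos: [0.6276, 0.0874, 0.0599]
ee_rot: [180.0, -0.1, 49.7]
contact_force: [-0.9, 2.0, 4.5]
width: 0.0592
grasp_force: 18.1
```

>>> move_arm(
  rows=[
    {"tx":0,"ty":0,"tz":0,"roll":0,"jaw":62},
    {"tx":0,"ty":0,"tz":0,"roll":0,"jaw":70},
    {"tx":0,"ty":0,"tz":0,"roll":0,"jaw":78},
    {"tx":0,"ty":0,"tz":-10,"roll":0,"jaw":78},
    {"tx":0,"ty":0,"tz":-30,"roll":0,"jaw":78},
    {"tx":0,"ty":0,"tz":-45,"roll":5,"jaw":78},
    {"tx":0,"ty":0,"tz":0,"roll":8,"jaw":60},
    {"tx":0,"ty":0,"tz":0,"roll":8,"jaw":50},
  ],
)

```text
clock: 24.65
ee_pos: [0.6278, 0.0871, 0.1464]
ee_rot: [179.9, -0.2, 28.3]
contact_force: [0.5, -0.1, -0.7]
width: 0.0641
grasp_force: 0.0
```

>>> move_arm(
  rows=[
    {"tx":0,"ty":0,"tz":0,"roll":8,"jaw":45},
    {"tx":0,"ty":0,"tz":0,"roll":8,"jaw":40},
    {"tx":0,"ty":0,"tz":0,"roll":4.5,"jaw":40},
    {"tx":-20,"ty":20,"tz":0,"roll":0,"jaw":40},
    {"tx":-20,"ty":40,"tz":0,"roll":0,"jaw":40},
    {"tx":-20,"ty":45,"tz":0,"roll":0,"jaw":40},
  ],
)

```text
clock: 25.25
ee_pos: [0.5822, -0.0258, 0.1449]
ee_rot: [180.0, -0.0, 8.3]
contact_force: [0.4, -1.6, -0.2]
width: 0.04
grasp_force: 0.0
```

```bash
python3 go.py .501 -.227 .10 8.3
```

```text
clock 25.25 pos [ 0.5822 -0.0258  0.1449] yaw 8.28 j6 67.7 | roll -0.02 txy after roll [np.float64(-109.4), np.float64(187.4)] before [np.float64(-109.3), np.float64(187.4)] tz 44.9
```

>>> move_arm(
  rows=[
    {"tx":-35,"ty":30,"tz":0,"roll":0,"jaw":40},
    {"tx":-30,"ty":40,"tz":0,"roll":0,"jaw":40},
    {"tx":-25,"ty":43,"tz":0,"roll":0,"jaw":40},
    {"tx":-15,"ty":40,"tz":0,"roll":0,"jaw":40},
    {"tx":-4,"ty":20,"tz":0,"roll":0,"jaw":40},
    {"tx":0,"ty":8,"tz":5,"roll":0,"jaw":40},
    {"tx":0,"ty":0,"tz":0,"roll":0,"jaw":40},
    {"tx":0,"ty":0,"tz":0,"roll":0,"jaw":40},
  ],
)

```text
clock: 26.05
ee_pos: [0.5008, -0.2188, 0.139]
ee_rot: [-180.0, 0.0, 8.2]
contact_force: [-0.9, 0.5, -0.2]
width: 0.0402
grasp_force: 0.0
```

```bash
python3 go.py .501 -.227 .0 8.3;python3 - <<'E'
from h import *
p=env.camera_params("wrist");s=env.read_state();yw=np.radians(8.3);u=np.r_[np.cos(yw),np.sin(yw)]
im=env.capture("wrist")[:,:,::-1].copy();cv2.imwrite("pics/w11.png",im)
hsv=cv2.cvtColor(im,cv2.COLOR_BGR2HSV).astype(int)
m=((hsv[...,1]>105)&(hsv[...,0]>12)&(hsv[...,0]<24)&(hsv[...,2]>100)).astype(np.uint8)*255
m[280:]=0
c=max(cv2.findContours(m,cv2.RETR_EXTERNAL,cv2.CHAIN_APPROX_NONE)[0],key=cv2.contourArea);print(cv2.boundingRect(c))
X=cast(p,c[:,0],.008)[:,:2];t=(X@u);print("blade tip",X[t.argmax()],"=> origin",X[t.argmax()]-u*.106)
pts=[]
x,y,w,h=cv2.boundingRect(c);F=np.zeros_like(m);cv2.drawContours(F,[c],-1,255,-1)
for r in range(y,y+h,4):
    q=np.nonzero(F[r])[0];a=cast(p,(q.min(),r),.008)[0];b=cast(p,(q.max()+1,r),.008)[0]
    pts.append(((a+b)/2)[:2].tolist()+[np.linalg.norm(a-b)])
pts=np.array(pts);h=pts[pts[:,2]<.02];k=np.polyfit(h[:,0],h[:,1],1);print("handle yaw",np.degrees(np.arctan(k[0])),"y at .501",np.polyval(k,.501),"wid",np.median(h[:,2]),len(h),pts[:,2].max())
E
```

```text
clock 26.05 pos [ 0.5008 -0.2188  0.139 ] yaw 8.22 j6 45.9 | roll -0.08 txy after roll [np.float64(-0.9), np.float64(8.1)] before [np.float64(-0.9), np.float64(8.1)] tz 139.0
(270, 90, 40, 190)
blade tip [ 0.60332019 -0.21041779] => origin [ 0.49843046 -0.22571955]
handle yaw 8.104590893585977 y at .501 -0.22785590524294203 wid 0.01448164555751878 25 0.03587708615099131
```

>>> move_arm(
  rows=[
    {"tx":-1,"ty":8.2,"tz":20,"roll":0,"jaw":40},
    {"tx":0,"ty":0,"tz":35,"roll":0,"jaw":40},
    {"tx":0,"ty":0,"tz":35,"roll":0,"jaw":40},
    {"tx":0,"ty":0,"tz":20,"roll":0,"jaw":40},
    {"tx":0,"ty":0,"tz":15,"roll":0,"jaw":40},
    {"tx":0,"ty":0,"tz":2,"roll":0,"jaw":40},
    {"tx":0,"ty":0,"tz":0,"roll":0,"jaw":40},
    {"tx":0,"ty":0,"tz":0,"roll":0,"jaw":40},
  ],
)

```text
clock: 26.9
ee_pos: [0.5014, -0.2281, 0.0131]
ee_rot: [179.9, -0.1, 8.2]
contact_force: [-0.5, -0.2, 0.4]
width: 0.0398
grasp_force: 0.0
```

```bash
python3 go.py .5 -.2273 .0015 8.2
```

```text
clock 26.9 pos [ 0.5014 -0.2281  0.0131] yaw 8.2 j6 45.1 | roll 0.0 txy after roll [np.float64(-1.2), np.float64(-1.0)] before [np.float64(-1.2), np.float64(-1.0)] tz 11.6
```

>>> move_arm(
  rows=[
    {"tx":-1.2,"ty":-0.8,"tz":6,"roll":0,"jaw":40},
    {"tx":0,"ty":0,"tz":4,"roll":0,"jaw":40},
    {"tx":0,"ty":0,"tz":1.6,"roll":0,"jaw":30},
    {"tx":0,"ty":0,"tz":0,"roll":0,"jaw":20},
    {"tx":0,"ty":0,"tz":0,"roll":0,"jaw":12},
    {"tx":0,"ty":0,"tz":0,"roll":0,"jaw":8},
    {"tx":0,"ty":0,"tz":0,"roll":0,"jaw":8},
    {"tx":0,"ty":0,"tz":0,"roll":0,"jaw":8},
  ],
  squeeze=15,
)

```text
clock: 27.7
ee_pos: [0.4994, -0.2276, 0.0005]
ee_rot: [-180.0, 0.0, 8.2]
contact_force: [0.8, -0.8, -0.5]
width: 0.0148
grasp_force: 15.0
```

>>> move_arm(
  rows=[
    {"tx":0,"ty":0,"tz":-5,"roll":0,"jaw":8},
    {"tx":0,"ty":0,"tz":-25,"roll":0,"jaw":8},
    {"tx":0,"ty":0,"tz":-45,"roll":0,"jaw":8},
    {"tx":0,"ty":-10,"tz":-45,"roll":1.6,"jaw":8},
    {"tx":0,"ty":-30,"tz":0,"roll":1.6,"jaw":8},
    {"tx":0,"ty":-40,"tz":0,"roll":0,"jaw":8},
    {"tx":0,"ty":-40,"tz":0,"roll":0,"jaw":8},
    {"tx":0,"ty":-40,"tz":0,"roll":0,"jaw":8},
  ],
)

```text
clock: 28.5
ee_pos: [0.4838, -0.0669, 0.121]
ee_rot: [180.0, -0.0, 4.9]
contact_force: [0.7, -0.6, -0.2]
width: 0.0146
grasp_force: 15.0
```

>>> move_arm(
  rows=[
    {"tx":3,"ty":-40,"tz":0,"roll":0,"jaw":8},
    {"tx":3,"ty":-40,"tz":0,"roll":0,"jaw":8},
    {"tx":3,"ty":-40,"tz":0,"roll":0,"jaw":8},
    {"tx":3,"ty":-40,"tz":0,"roll":0,"jaw":8},
    {"tx":3,"ty":-30,"tz":0,"roll":0,"jaw":8},
    {"tx":0,"ty":-10,"tz":0,"roll":0,"jaw":8},
    {"tx":0,"ty":0,"tz":0,"roll":0,"jaw":8},
    {"tx":0,"ty":0,"tz":0,"roll":0,"jaw":8},
  ],
)

```text
clock: 29.3
ee_pos: [0.4819, 0.1313, 0.1206]
ee_rot: [180.0, 0.0, 4.9]
contact_force: [-0.1, -0.2, 0.1]
width: 0.0146
grasp_force: 15.0
```

```bash
python3 go.py .5125 .2273 .1 5;python3 - <<'E'
from h import *
p=env.camera_params("wrist")
im=env.capture("wrist")[:,:,::-1].copy();cv2.imwrite("pics/w12.png",im)
hsv=cv2.cvtColor(im,cv2.COLOR_BGR2HSV).astype(int)
m=((hsv[...,1]>45)&(hsv[...,0]>18)&(hsv[...,0]<36)&(hsv[...,2]>100)).astype(np.uint8)*255
st=((hsv[...,1]>95)&(hsv[...,0]>8)&(hsv[...,0]<24)&(hsv[...,2]>100)).astype(np.uint8)*255
for n,M in(("cream",m),("bamboo",st)):
  for c in cv2.findContours(M,cv2.RETR_EXTERNAL,cv2.CHAIN_APPROX_NONE)[0]:
    if cv2.contourArea(c)>250:
        X=cast(p,c[:,0],.005)[:,:2];print(n,cv2.boundingRect(c),cv2.contourArea(c),"xmin/max",X[:,0].min().round(4),X[:,0].max().round(4),"y",X[:,1].min().round(4),X[:,1].max().round(4))
E
```

```text
clock 29.3 pos [0.4819 0.1313 0.1206] yaw 4.93 j6 86.9 | roll -0.07 txy after roll [np.float64(38.8), np.float64(-93.0)] before [np.float64(38.7), np.float64(-93.0)] tz 20.6
cream (119, 10, 97, 254) 14158.5 xmin/max 0.4138 0.6324 y 0.1931 0.2704
bamboo (265, 351, 26, 36) 768.5 xmin/max 0.2601 0.3139 y 0.0995 0.1303
bamboo (324, 310, 12, 56) 309.0 xmin/max 0.2982 0.3722 y 0.0529 0.073
bamboo (169, 151, 20, 93) 892.0 xmin/max 0.4369 0.526 y 0.2171 0.2329
bamboo (239, 56, 81, 265) 14565.0 xmin/max 0.3537 0.6081 y 0.0988 0.1734
```

```bash
python3 - <<'E'
from h import *
p=env.camera_params("wrist");s=env.read_state();tcp=s["ee_pos"]
im=cv2.imread("pics/w12.png");hsv=cv2.cvtColor(im,cv2.COLOR_BGR2HSV).astype(int)
st=((hsv[...,1]>95)&(hsv[...,0]>8)&(hsv[...,0]<24)&(hsv[...,2]>100))
al=((hsv[...,1]>45)&(hsv[...,0]>8)&(hsv[...,0]<36)&(hsv[...,2]>100))
def mids(M,rows,x0,x1,z,n):
    P=[]
    for r in rows:
        q=np.nonzero(M[r,x0:x1])[0]
        if len(q):
            a=cast(p,(q.min()+x0-.0,r),z)[0];b=cast(p,(q.max()+x0+1,r),z)[0];P.append([*((a+b)/2)[:2],np.linalg.norm(a-b)])
    P=np.array(P);k=np.polyfit(P[:,0],P[:,1],1);print(n,"yaw",np.degrees(np.arctan(k[0])).round(2),"mid",P.mean(0).round(4),"wid",np.median(P[:,2]).round(4));return k
k=mids(st,range(155,240),160,195,.005,"stripe");print(" y at bowl .5743",np.polyval(k,.5743),"at .5125",np.polyval(k,.5125))
mids(al,range(170,255),125,230,.005,"tongue")
z=tcp[2]+.0075
k=mids(st,range(75,150),235,325,z,"blade");print(" blade axis y at tcp x",np.polyval(k,tcp[0])-tcp[1])
ys,xs=np.nonzero(st[:,235:325]);i=ys.argmin();t=cast(p,(xs[ys==ys.min()].mean()+235,ys.min()),z)[0];print("tip-tcp",t-tcp)
E
```

```text
stripe yaw 4.75 mid [0.4832 0.2242 0.0099] wid 0.0099
 y at bowl .5743 0.23178483118249912 at .5125 0.22665138304445687
tongue yaw 4.71 mid [0.4687 0.2221 0.0401] wid 0.0401
blade yaw 4.8 mid [0.565  0.1388 0.0342] wid 0.0346
 blade axis y at tcp x 0.000796970463767227
tip-tcp [0.10539493 0.00982138 0.0075    ]
```

>>> move_arm(
  rows=[
    {"tx":8,"ty":-20,"tz":5,"roll":0,"jaw":8},
    {"tx":12,"ty":-30,"tz":10,"roll":0,"jaw":8},
    {"tx":10,"ty":-25,"tz":10,"roll":0,"jaw":8},
    {"tx":6,"ty":-12,"tz":10,"roll":0,"jaw":8},
    {"tx":2,"ty":-5,"tz":15,"roll":0,"jaw":8},
    {"tx":0,"ty":0,"tz":20,"roll":0,"jaw":8},
    {"tx":0,"ty":0,"tz":10,"roll":0,"jaw":8},
    {"tx":0,"ty":0,"tz":0,"roll":0,"jaw":8},
  ],
)

```text
clock: 30.15
ee_pos: [0.5111, 0.226, 0.0391]
ee_rot: [180.0, 0.2, 4.9]
contact_force: [0.7, -0.2, -0.8]
width: 0.0145
grasp_force: 15.0
```

>>> move_arm(
  rows=[
    {"tx":0,"ty":0,"tz":0,"roll":0,"jaw":8},
  ],
)

```text
clock: 30.25
ee_pos: [0.5121, 0.2266, 0.0409]
ee_rot: [-180.0, -0.0, 4.9]
contact_force: [-0.5, 0.4, 0.0]
width: 0.0148
grasp_force: 15.0
```

```bash
python3 go.py .512 .2264 .0055 4.8
```

```text
clock 30.25 pos [0.5121 0.2266 0.0409] yaw 4.91 j6 97.0 | roll 0.11 txy after roll [np.float64(-0.1), np.float64(0.2)] before [np.float64(-0.1), np.float64(0.2)] tz 35.4
```

>>> move_arm(
  rows=[
    {"tx":0,"ty":0.2,"tz":10,"roll":0.1,"jaw":8},
    {"tx":0,"ty":0,"tz":10,"roll":0,"jaw":8},
    {"tx":0,"ty":0,"tz":7,"roll":0,"jaw":8},
    {"tx":0,"ty":0,"tz":4,"roll":0,"jaw":8},
    {"tx":0,"ty":0,"tz":2,"roll":0,"jaw":8},
    {"tx":0,"ty":0,"tz":0.5,"roll":0,"jaw":8},
    {"tx":0,"ty":0,"tz":0,"roll":0,"jaw":8},
    {"tx":0,"ty":0,"tz":0,"roll":0,"jaw":8},
  ],
)

```text
clock: 31.05
ee_pos: [0.512, 0.227, 0.0073]
ee_rot: [-180.0, -0.0, 4.9]
contact_force: [-0.1, -0.4, -1.3]
width: 0.0149
grasp_force: 15.0
```

>>> move_arm(
  rows=[
    {"tx":0,"ty":0,"tz":0.7,"roll":0,"jaw":8},
    {"tx":0,"ty":0,"tz":0.6,"roll":0,"jaw":8},
    {"tx":0,"ty":0,"tz":0,"roll":0,"jaw":8},
  ],
)

```text
clock: 31.35
ee_pos: [0.5118, 0.2269, 0.0057]
ee_rot: [-180.0, 0.0, 4.9]
contact_force: [0.2, 0.2, -0.3]
width: 0.0148
grasp_force: 15.0
```

>>> move_arm(
  rows=[
    {"tx":0,"ty":0,"tz":0.2,"roll":0,"jaw":8},
    {"tx":0,"ty":0,"tz":0,"roll":0,"jaw":17},
    {"tx":0,"ty":0,"tz":0,"roll":0,"jaw":24},
    {"tx":0,"ty":0,"tz":0,"roll":0,"jaw":30},
    {"tx":0,"ty":0,"tz":-5,"roll":0,"jaw":30},
    {"tx":0,"ty":0,"tz":-25,"roll":0,"jaw":30},
    {"tx":0,"ty":0,"tz":-45,"roll":0,"jaw":30},
    {"tx":0,"ty":0,"tz":-45,"roll":0,"jaw":30},
  ],
)

```text
clock: 32.15
ee_pos: [0.5114, 0.2268, 0.1271]
ee_rot: [180.0, 0.1, 4.9]
contact_force: [0.3, 0.5, -0.2]
width: 0.0298
grasp_force: 0.0
```

>>> move_arm(
  rows=[
    {"tx":-40,"ty":-40,"tz":-20,"roll":0,"jaw":30},
    {"tx":-40,"ty":-40,"tz":-20,"roll":0,"jaw":30},
    {"tx":-40,"ty":-40,"tz":-20,"roll":0,"jaw":30},
    {"tx":-40,"ty":-40,"tz":0,"roll":0,"jaw":30},
    {"tx":-40,"ty":-40,"tz":0,"roll":0,"jaw":30},
    {"tx":-40,"ty":-40,"tz":0,"roll":0,"jaw":30},
    {"tx":0,"ty":0,"tz":0,"roll":0,"jaw":30},
    {"tx":0,"ty":0,"tz":0,"roll":0,"jaw":30},
  ],
)

```text
clock: 32.95
ee_pos: [0.2884, 0.4152, 0.1759]
ee_rot: [-180.0, -0.0, 5.0]
contact_force: [0.2, 0.2, -0.8]
width: 0.0297
grasp_force: 0.0
```

```bash
cat > fin.py <<'E'
from h import *
im=env.capture("top")[:,:,::-1].copy();cv2.imwrite("pics/tf.png",im);P=env.camera_params("top");o=cv2.imread("pics/top0.png")
hsv=cv2.cvtColor(im,cv2.COLOR_BGR2HSV).astype(int);H,S,V=hsv[...,0],hsv[...,1],hsv[...,2]
def L(mask,box,z,n):
    x0,y0,x1,y1=box;ys,xs=np.nonzero(mask[y0:y1,x0:x1]);w=cast(P,np.c_[xs+x0,ys+y0],z)[:,:2];c=w.mean(0);u=np.linalg.svd(w-c,full_matrices=False)[2][0];u*=np.sign(u[0]);t=(w-c)@u
    print(n,"yaw",np.degrees(np.arctan2(u[1],u[0])).round(2),"ends",(c+u*t.min()).round(4),(c+u*t.max()).round(4))
red=(S>120)&(H<12)
L(red&(V<110),(420,235,480,330),.023,"pf grip (expect axis through seat .554,-.391 yaw -4.3)")
pad=(S>105)&(H>12)&(H<22);L(pad,(155,185,205,300),.013,"paddle (butt exp ~.410,.218; tip ~.618,.236)")
for n,b,z in(("jug",(180,65,260,145),0),("saucer",(320,90,390,160),0)):
    x0,y0,x1,y1=b;print(n,"mean abs diff",np.abs(im[y0:y1,x0:x1].astype(int)-o[y0:y1,x0:x1]).mean().round(2))
g=cv2.cvtColor(im,cv2.COLOR_BGR2GRAY)
c=cv2.HoughCircles(cv2.resize(g[160:230,205:280],None,fx=6,fy=6,interpolation=cv2.INTER_CUBIC),cv2.HOUGH_GRADIENT,1,8,param1=80,param2=12,minRadius=75,maxRadius=90)
if c is not None:
    for k in c[0][:2]: print("pitcher rim",cast(P,(k[:2]+.5)/6-.5+[205,160],.085)[0].round(4),k[2])
# tamper knob: compare saturation with dish is ambiguous; use steel base (low S) in dish
x0,y0,x1,y1=295,165,342,212;ys,xs=np.nonzero((S<60)[y0:y1,x0:x1]&(np.hypot(*(np.indices((y1-y0,x1-x0))-np.array([22,22])[:,None,None]))<17));print("tamper steel px",xs.mean()+x0,ys.mean()+y0,len(xs),cast(P,(xs.mean()+x0,ys.mean()+y0),.016)[0].round(4))
E
python3 fin.py
```

```text
pf grip (expect axis through seat .554,-.391 yaw -4.3) yaw -5.99 ends [ 0.3707 -0.372 ] [ 0.4971 -0.3853]
paddle (butt exp ~.410,.218; tip ~.618,.236) yaw 4.72 ends [0.4115 0.2182] [0.6174 0.2353]
jug mean abs diff 3.53
saucer mean abs diff 4.48
pitcher rim [0.6276 0.0875 0.085 ] 79.5
pitcher rim [0.6298 0.0917 0.085 ] 83.9
tamper steel px 315.6156462585034 189.41156462585033 294 [ 0.6348 -0.0856  0.016 ]
```

```bash
python3 - <<'E'
from h import *
im=cv2.imread("pics/tf.png");o=cv2.imread("pics/top0.png");P=env.camera_params("top")
hsv=cv2.cvtColor(im,cv2.COLOR_BGR2HSV).astype(int);R_=im[...,2].astype(int)
m=(R_-im[...,0]>18)
pts=[]
for y in range(255,302):
    q=np.nonzero(m[y,425:480])[0]
    if len(q): pts.append(((q.min()+q.max())/2+425,y,np.ptp(q)+1))
pts=np.array(pts);X=cast(P,pts[:,:2],.022)[:,:2];k=np.polyfit(X[:,0],X[:,1],1);print("grip yaw",np.degrees(np.arctan(k[0])),"y at .554",np.polyval(k,.554),"at .38",np.polyval(k,.38),"wid",np.median(pts[:,2]))
d=np.array([.5536-.38]);print("tongue centre y at .38:",-.3897+.1736*np.tan(np.radians(4.04)),"or",-.3907+.1736*np.tan(np.radians(4.5)))
g=lambda a:np.float32(cv2.cvtColor(a,cv2.COLOR_BGR2GRAY))
for n,(x0,y0,x1,y1) in dict(jug=(175,65,262,160),saucer=(315,85,395,165),table=(100,330,300,400),floor=(0,0,560,50)).items():
    print(n,cv2.phaseCorrelate(g(o[y0:y1,x0:x1]),g(im[y0:y1,x0:x1]),cv2.createHanningWindow((x1-x0,y1-y0),cv2.CV_32F)),np.abs(im[y0:y1,x0:x1].astype(int)-o[y0:y1,x0:x1]).mean())
E
```

```text
grip yaw -6.025273634876703 y at .554 -0.39163938756319666 at .38 -0.3732736463265035 wid 13.0
tongue centre y at .38: -0.3774389112002058 or -0.37703738369524625
jug ((-0.00641823704292932, 0.005871128194939956), 0.9958381704158253) 3.6634805404315385
saucer ((0.0064886916528195115, -0.0009151665343409832), 1.0013749479502438) 4.42015625
table ((-3.333156498038335, -4.53526874320886), 0.1729026111629274) 16.63
floor ((0.06068325329891877, -0.01733571867116268), 0.9138437636693318) 4.824916666666667
```

```bash
python3 -c "
from workcell import env
print(env.hand_in())"
```

```text
the job is handed in; nothing more can be done
None
```

I set all four items down in the order asked and handed the job in at about 33 s: the portafilter sits about 1.7° off its rest's axis, and the jug and saucers show no movement in the top view.

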